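# Load the pantry trolley: column of tins, tea carton on top, gate up

## Task

Load the trolley: first take the empty can off the crate lid and stand it upright in the recycling tray, then stack all the flat metal tins into one square column centred on the crate lid and lined up lengthwise with it, and lift the tea carton out of the basket and set it squarely on top of the column, lengthwise too. Last of all, swing the trolley's side gate fully upright. Leave the bottles and the funnel alone.

Things in the scene. Friction and masses are not known exactly. Their poses are not given: they have to be found in the camera images.
- trolley: floor-standing narrow steel trolley rolled up to the counter's right edge (its position and yaw vary a little), fixed; upper deck 540 (x) x 300 (y), its top level with the counter; low 24 mm rims on three sides, a hinged gate on the counter (+y) side; origin: centre of the deck's top face
- lid: white plastic crate lid lying on the trolley's upper deck, clipped in place (does not move), 160 (x) x 120 (y) x 10 thick; origin: centre of its underside, x along its length; its top face is 10 above the origin
- can: small empty tin can with paper label, 64 diameter x 68 high, upright, starts on the crate lid; origin: centre of its underside
- tray: square dark steel recycling tray on the counter, open on top, 150 x 150 outside, 35 high, walls and floor 4 thick, fixed; may be at either of two places on the left of the counter, the basket being at the other; origin: centre of its underside
- basket: grey plastic open basket on the counter, loose, 0.7 kg, 190 (x) x 150 (y) x 60 high outside, walls and floor 5 thick; origin: centre of its underside, x along its length
- tea: closed cardboard tea carton, 96 (x) x 60 (y) x 58 high, up to 0.25 kg, standing in the basket; origin: centre of its underside, x along its length
- gate (a joint): lean of the trolley's gate in rad: 0 = fully upright against its stop, grows as it leans out over the counter (0.6 to 1.05 at the start). Stiff hinge: stays where it is left; about 5 N at the bar moves it
- gate_bar (a point): middle of the round bar (12 diameter, 360 long, along the trolley's x) along the gate's top edge, 80 from the hinge axis; below it is a flat 4 mm panel
- gate_hinge (a point): middle of the gate's hinge axis (fixed, along the trolley's x), on the trolley's counter-side edge, 5 above the deck
- green_bottle: bystander: green glass bottle, 68 diameter x 210 high, at the far end of the trolley; origin: centre of its underside
- pet_bottle: bystander: blue PET bottle, 64 diameter x 200 high, at the left end of the counter; origin: centre of its underside
- funnel: bystander: black hard silicone funnel standing mouth down, 90 diameter x 85 high, at the near end of the trolley; origin: centre of its underside
- tin1: flat closed bare-metal storage tin, 104 (x) x 62 (y) x 38 high, up to 0.3 kg, all tins alike, lies flat on the counter left of the trolley; origin: centre of its underside, x along its length, z up. Three to five tins are present; absent ones read None from the start
- tin2: flat closed bare-metal storage tin, 104 (x) x 62 (y) x 38 high, up to 0.3 kg, all tins alike, lies flat on the counter left of the trolley; origin: centre of its underside, x along its length, z up. Three to five tins are present; absent ones read None from the start
- tin3: flat closed bare-metal storage tin, 104 (x) x 62 (y) x 38 high, up to 0.3 kg, all tins alike, lies flat on the counter left of the trolley; origin: centre of its underside, x along its length, z up. Three to five tins are present; absent ones read None from the start
- tin4: flat closed bare-metal storage tin, 104 (x) x 62 (y) x 38 high, up to 0.3 kg, all tins alike, lies flat on the counter left of the trolley; origin: centre of its underside, x along its length, z up. Three to five tins are present; absent ones read None from the start
- tin5: flat closed bare-metal storage tin, 104 (x) x 62 (y) x 38 high, up to 0.3 kg, all tins alike, lies flat on the counter left of the trolley; origin: centre of its underside, x along its length, z up. Three to five tins are present; absent ones read None from the start

How it is judged:
By the outcome, as a careful person would: the job done as asked, in the order asked, and still so for the second after the job is handed in, with the robot touching nothing.
Of tin1, tin2, tin3, tin4, tin5 only 3 to 5 are there at a start; the rules pass over those that are not, and their reading is None.
At some moment in a run one of basket, can may be knocked a few centimetres aside while the robot is not near it.
Once in a run the grip may slacken for a moment while it holds something.
It also fails if it takes over 210 s, if anything falls off the work surface, if the arm or the gripper's body presses on something with over 40 N, if the wrist force passes 120 N, or if a joint passes its speed limit or range.

## Robot

A 7-joint arm with a two-finger parallel gripper is mounted at the origin on the work surface. World frame = base frame: x ahead of the robot, y to its left, z up, the work surface at z = 0. Lengths are in m, angles in rad, forces in N, time in s.
With the tool pointing down it reaches from about 0.425 to 0.825 m from the base axis. Payload 3.6 kg.
Tool frame: the origin (TCP) lies on the centre line of the jaws, within the pads' length; the fingertips stand 17 mm ahead of it and the grasp point (between the pads) lies 2 mm behind it; x points along the fingers, y is the direction in which the jaws open and shut, and the axes are right-handed (so a half turn about x gives the same grasp; the last joint's range is limited). The gripper opens to 93 mm and grips with 3 to 60 N. Pads are 15 mm wide; open, the fingers measure 128 mm over their backs; the gripper's body (75 mm by 188 mm) begins 65 mm behind the grasp point.
Start: joints at [-1.266, 0.615, -0.013, 1.423, 0.008, 1.103, -0.04], TCP at [0.211, 0.615, 0.236] pointing down, gripper open.
Joint ranges: [-3.12, 3.12], [-0.3, 2.06], [-1.34, 1.32], [0.26, 2.42], [-1.36, 4.5], [0.01, 1.98], [-2.84, 2.84]. Speed limits (rad/s): [2.79, 2.79, 3.14, 3.14, 3.14, 3.14, 3.14].

## Interface

Orientations are given as a rotation vector (axis times angle).
In Python, from rig import ctrl, read_camera, camera_params, look_for, landmark_of gives the robot as it stands.
- The arm moves only by the shell command python3 -m jog 'ROWS' [FORCE]. ROWS is text: rows parted by semicolons, each of 5 numbers parted by spaces: the shift along the world's x, y, z in mm, then the turn about the world's z in rad, then the opening, from 0 (shut) to 1 (fully open). A call has 1 to 5 rows; each row shifts and turns the commanded pose from where the row before left it; what a row does not reach is not made up. A row lasts 1/10 s, in which the tool goes at most 50 mm and 8.59 degrees, less where a joint would pass 70% of its speed; a pose out of reach is approached as far as the arm can. A call is refused whole if a number of a shift passes 50 or a number of a turn 0.15, either way. A call with a gripper value outside its range is refused whole. The fingers move at their own pace and stop on an object; FORCE is the grip in N (left out, the last holds). Time passes only in rows, so rows that do not move let the fingers close. It gives the time, the measured TCP pose, the force and the opening at its end, in the units of the state.
- ctrl.sense(): the state, without advancing time (a new reading comes with each control period).
- read_camera(name): name is "scene" or "top" or "wrist"; returns (picture, depth): 384x512x3 uint8, red, green, blue; 384x512 float32, m along the optical axis (not along the pixel's ray), 0 where there is no reading.
- camera_params(name): a dict with "fx", "fy", "cx", "cy" (pixels), "k1" (the pictures are not rectified: a ray, as slopes to the right and down, at radius r is drawn at 1 + k1 r^2 times it, then the intrinsics apply), "position" and "attitude" of the camera in the world; the wrist camera has in their place "tool_from_camera" (4x4, takes a point from camera to tool coordinates, whose origin is the TCP and whose axes are the tool frame's). Camera axes: x right, y up, looking along -z (the intrinsics and any distortion apply to the point x, -y, -z); pixel columns grow to the right and rows downward; lengths in m; the calibration is good to about 2 mm. A picture is of the moment at which its call begins: read the wrist's pose just before it. camera_params takes no time and is no camera call.
- ctrl.hand_in(): hands the job in, once; it reports no verdict.
Trained networks look in the newest picture that a camera, given by its name, has taken for a name from the list of things; names that differ only in an ending like _2 or _b are one class to them, and where a whole thing is asked for, a point or a joint stands for the part that bears it (a point fixed in the world has none). Each returns a list of dicts, best first, with "confidence" (0 to 1); they miss things now and then, are a little off and sometimes report something else, mostly with a low value. They report only what shows in the picture. A call takes as long as a camera call.
- look_for(camera, thing): "location" ([column, row] in pixels, amid what is visible of it).
- landmark_of(camera, thing): "location" ([column, row] in pixels: a listed point, or the origin of a listed thing).
The state is a dict: "t": time; "joint_positions": joint angles; "joint_vel": joint speeds; "tau": joint torques, N m; "tool_pos": TCP position; "tcp_rot": TCP orientation; "contact_force": force on the tool from outside, world axes, zero at the start; "torque": the same for the moment, N m; "width": finger opening in m.
Only numpy, scipy, OpenCV 4.12 (cv2) and the standard library are available. Lean on these libraries where they do the work, as an engineer would, in place of code of your own. Each camera call takes 0.05 s, during which the arm holds its last target.

## Working session

There is one attempt and no reset: what is moved stays moved. The work goes in short steps, Python scripts to look and compute and a shell command to move; the robot and the scene stay as the last step left them, time stands still between calls to the robot, and variables do not carry over. Pictures are saved under pics/ and viewed, and the job is handed in when it is done.

I'll start by looking at the scene.

```bash
ls; mkdir -p pics
cat > h.py <<'E'
import numpy as np, cv2, sys
from scipy.spatial.transform import Rotation as R
from rig import ctrl, read_camera, camera_params, look_for, landmark_of
def campose(name, st=None):
    p=camera_params(name)
    if name=='wrist':
        st=st or ctrl.sense()
        T=np.eye(4);T[:3,:3]=R.from_rotvec(st['tcp_rot']).as_matrix();T[:3,3]=st['tool_pos']
        return p,T@np.array(p['tool_from_camera'])
    T=np.eye(4);a=np.array(p['attitude'],float)
    T[:3,:3]=a if a.shape==(3,3) else (R.from_rotvec(a).as_matrix() if a.size==3 else R.from_quat(a).as_matrix())
    T[:3,3]=p['position'];return p,T
def undist(p,uv):
    uv=np.atleast_2d(np.array(uv,float))
    K=np.array([[p['fx'],0,p['cx']],[0,p['fy'],p['cy']],[0,0,1]])
    d=np.array([p['k1'],0,0,0,0.])
    return cv2.undistortPoints(uv.reshape(-1,1,2),K,d).reshape(-1,2)
def on_plane(p,T,uv,z):
    s=undist(p,uv);d=np.c_[s[:,0],-s[:,1],-np.ones(len(s))]@T[:3,:3].T
    o=T[:3,3];return o+d*((z-o[2])/d[:,2])[:,None]
def by_depth(p,T,uv,dep):
    s=undist(p,uv);dep=np.atleast_1d(dep)
    return (np.c_[s[:,0],-s[:,1],-np.ones(len(s))]*dep[:,None])@T[:3,:3].T+T[:3,3]
def project(p,T,X):
    X=np.atleast_2d(X);c=(X-T[:3,3])@T[:3,:3]
    s=np.c_[c[:,0],-c[:,1]]/-c[:,2:3];r2=(s**2).sum(1,keepdims=True);s=s*(1+p['k1']*r2)
    return np.c_[s[:,0]*p['fx']+p['cx'],s[:,1]*p['fy']+p['cy']]
def cloud(p,T,dep):
    v,u=np.mgrid[0:dep.shape[0],0:dep.shape[1]]
    P=by_depth(p,T,np.c_[u.ravel(),v.ravel()],dep.ravel().astype(float)).reshape(dep.shape+(3,))
    P[dep<=0]=np.nan;return P
def save(n,im,s=1):
    if s!=1: im=cv2.resize(im,None,fx=s,fy=s,interpolation=cv2.INTER_CUBIC)
    cv2.imwrite('pics/'+n,im[:,:,::-1])
def shot(name,tag):
    p,T=campose(name);im,d=read_camera(name);np.savez('pics/%s.npz'%tag,im=im,d=d,T=T);save(tag+'.png',im,1.5);return p,T,im,d
E
python3 - <<'E'
from h import *
np.set_printoptions(precision=3,suppress=True)
print(ctrl.sense())
for n in ('top','scene','wrist'):
    p=camera_params(n);print(n,p)
    shot(n,n+'0')
E
```

```text
pics
{'t': 0.0, 'joint_positions': array([-1.266,  0.616, -0.013,  1.425,  0.008,  1.103, -0.04 ]), 'joint_vel': array([ 0.   , -0.   , -0.001, -0.001,  0.   , -0.   , -0.   ]), 'tau': array([ -0.   , -45.894,   0.209, -16.574,  -0.061,   0.021,   0.   ]), 'tool_pos': array([0.211, 0.614, 0.235]), 'tcp_rot': array([ 0.258,  1.556, -0.262]), 'contact_force': array([-0.3  , -0.026,  0.334]), 'torque': array([ 0.018,  0.019, -0.031]), 'width': 0.09269677133695396}
top {'fx': 460.126613000501, 'fy': 460.126613000501, 'cx': 250.81114999861867, 'cy': 182.22575137160163, 'k1': -0.1659111907601105, 'position': array([0.299, 0.081, 1.429]), 'attitude': array([ 0.12 , -0.128, -1.566])}
scene {'fx': 406.5223643909258, 'fy': 406.5223643909258, 'cx': 253.57886180656845, 'cy': 190.99831994819243, 'k1': -0.06204038650545827, 'position': array([1.349, 0.56 , 1.263]), 'attitude': array([0.418, 0.723, 1.967])}
wrist {'fx': 265.2058598043157, 'fy': 265.2058598043157, 'cx': 258.0501154081613, 'cy': 193.19145718901066, 'k1': -0.021062850968527416, 'tool_from_camera': array([[-0.   ,  0.245, -0.97 , -0.149],
       [ 1.   ,  0.   , -0.   ,  0.   ],
       [-0.   , -0.97 , -0.245, -0.067],
       [ 0.   ,  0.   ,  0.   ,  1.   ]])}
```

View pics/top0.png

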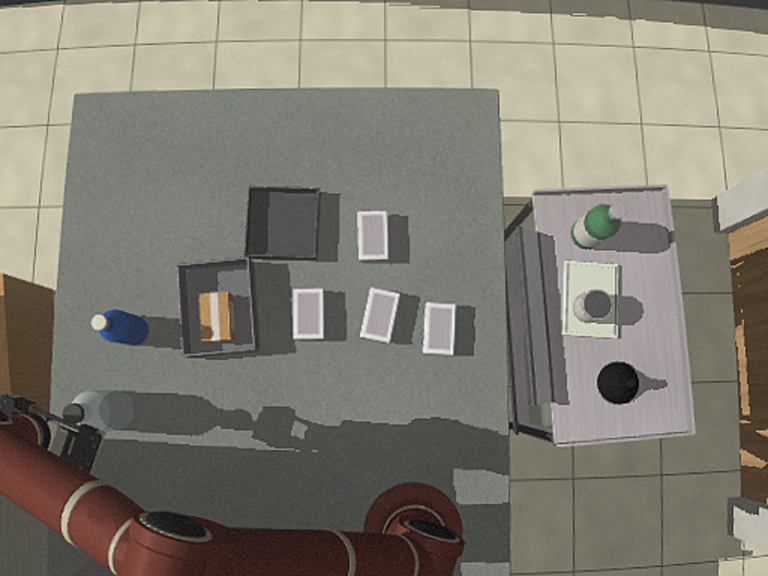

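View pics/scene0.png

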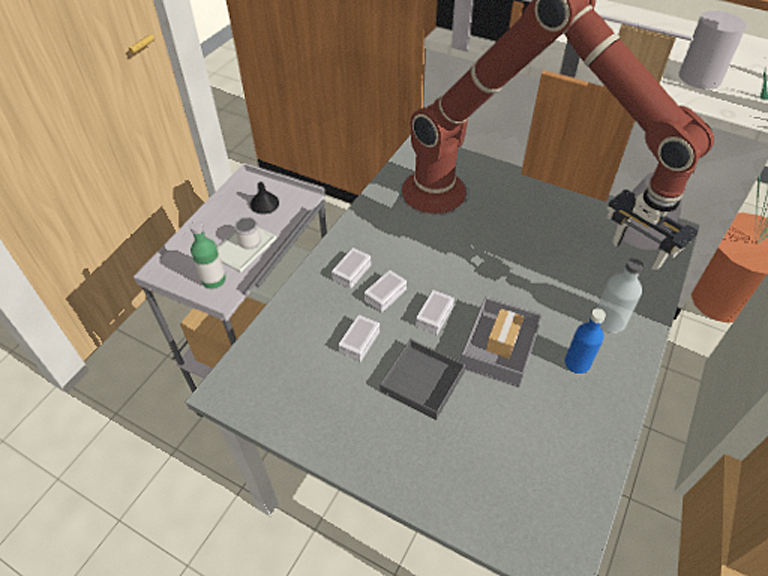

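View pics/wrist0.png

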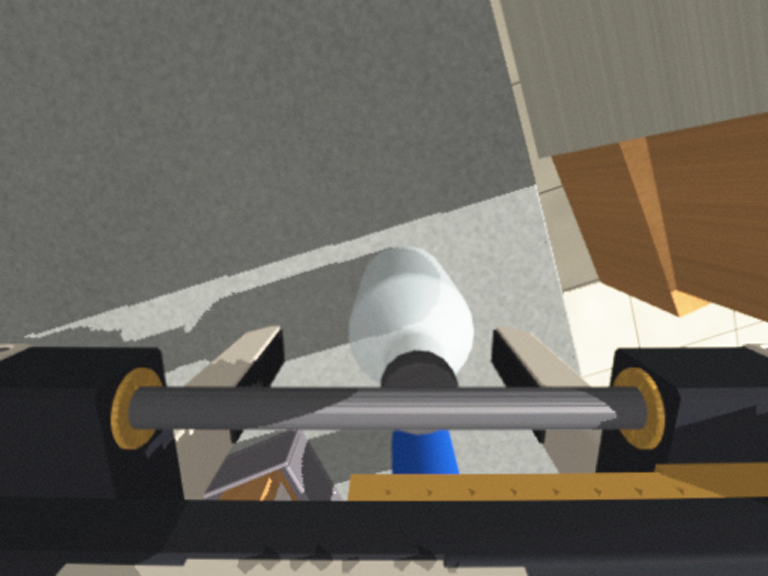

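The top view shows four tins around (308,313), (380,314), (440,328), (372,235) in the 1.5x picture. The tray is at (283,222), the basket with the tea at (217,308) and the can on the lid at (593,305). The gate leans out near (530,320). There's also an unlisted clear bottle close to the gripper, at about (115,410). Next I'll measure everything.

```bash
cat > meas.py <<'E'
from h import *
np.set_printoptions(precision=3,suppress=True)
def load(tag,name):
    z=np.load('pics/%s.npz'%tag);return camera_params(name),z['T'],z['im'],z['d']
def rects(P,mask,zlo,zhi,amin=60,lab=''):
    m=mask&(P[...,2]>zlo)&(P[...,2]<zhi)
    n,l,s,c=cv2.connectedComponentsWithStats(m.astype(np.uint8))
    for i in range(1,n):
        if s[i,4]<amin: continue
        pts=P[l==i]
        (cx,cy),(w,h),a=cv2.minAreaRect((pts[:,:2]*1000).astype(np.float32))
        if w<h: w,h=h,w;a+=90
        a=(a+90)%180-90
        print(lab,'c',np.round([cx,cy],1),'size',np.round([w,h],1),'ang(long)',round(a,1),'z med',np.round(np.median(pts[:,2])*1000,1),'px',c[i].round(),'n',s[i,4])
E
python3 - <<'E'
from meas import *
p,T,im,d=load('top0','top');P=cloud(p,T,d)
ok=np.isfinite(P[...,2])
rects(P,ok&(P[...,1]>-0.2)&(P[...,0]>0.2),0.015,0.4,60,'all')
print('---tintops');rects(P,ok&(P[...,0]>0.2),0.03,0.046,60)
print('---lid');
rects(P,ok&(P[...,1]<-0.25),0.006,0.016,60)
print('---trolley things');rects(P,ok&(P[...,1]<-0.2),0.02,0.4,30)
p2,T2,im2,d2=load('scene0','scene');
for n in ['gate_bar','gate_hinge','can','lid','trolley','tray','basket','tea','green_bottle','pet_bottle','funnel','tin1']:
    for c in ('top','scene'):
        pp,TT=campose(c);r=landmark_of(c,n)
        print(n,c,[(np.round(x['location'],1),round(x['confidence'],2),on_plane(pp,TT,x['location'],0)[0].round(3)) for x in r[:6]])
print(ctrl.sense()['t'])
E
```

```text
all c [536.6 346.2] size [439.4 231.2] ang(long) -31.3 z med 37.6 px [156. 185.] n 1279
all c [601.   82.5] size [103.4  62.5] ang(long) 1.8 z med 36.9 px [248. 157.] n 675
all c [439.2 213.3] size [105.7  61.7] ang(long) 1.0 z med 36.9 px [205. 209.] n 711
all c [436.3  67.7] size [104.8  62.2] ang(long) -12.0 z med 37.0 px [253. 210.] n 702
all c [430.4 397.6] size [95.4 61.5] ang(long) 4.4 z med 61.8 px [144. 211.] n 717
all c [408.5 -53.2] size [104.6  62.1] ang(long) -3.4 z med 36.9 px [292. 219.] n 713
all c [403.2 578.4] size [63.7 56. ] ang(long) -18.1 z med 130.4 px [ 80. 218.] n 649
all c [239.1 602.6] size [187.8  70.8] ang(long) 67.7 z med 218.8 px [ 51. 276.] n 1775
---tintops
 c [613.8 332.6] size [171.9  76.2] ang(long) 29.3 z med 33.5 px [170. 156.] n 107
 c [601.1  82.6] size [102.9  61.7] ang(long) 2.6 z med 37.0 px [248. 157.] n 650
 c [ 436.9 -250.6] size [356.6  19.7] ang(long) 3.6 z med 37.9 px [357. 211.] n 386
 c [438.9 213.3] size [105.1  61.7] ang(long) 1.0 z med 37.0 px [205. 209.] n 699
 c [436.4  67.8] size [104.8  62.1] ang(long) -11.9 z med 37.0 px [253
[... 3316 characters left out ...]
93, array([ 0.297, -0.431,  0.   ])), (array([391.6, 205.3]), 0.16, array([ 0.454, -0.374,  0.   ]))]
funnel scene [(array([178.5, 136.4]), 0.79, array([ 0.297, -0.42 ,  0.   ]))]
tin1 top [(array([209.1, 209.9]), 0.93, array([0.439, 0.204, 0.   ])), (array([252.6, 210.4]), 0.82, array([0.438, 0.068, 0.   ])), (array([291.2, 217.3]), 0.64, array([ 0.417, -0.052,  0.   ])), (array([243.1, 158.7]), 0.63, array([0.603, 0.098, 0.   ]))]
tin1 scene [(array([235.6, 182.4]), 0.97, array([ 0.416, -0.046,  0.   ])), (array([257.7, 197.6]), 0.86, array([0.445, 0.073, 0.   ])), (array([289.2, 206.9]), 0.73, array([0.428, 0.204, 0.   ])), (array([238. , 228.2]), 0.72, array([0.611, 0.078, 0.   ]))]
1.35
```

```bash
cat >> h.py <<'E'
def tool(st=None):
    st=st or ctrl.sense();M=R.from_rotvec(st['tcp_rot']).as_matrix()
    a=np.degrees(np.arctan2(M[1,1],M[0,1]))
    print('t %.2f pos %s jaw-dir %.2f deg  fingers %s w %.1f F %s j7 %.2f j1 %.2f'%(st['t'],np.round(np.array(st['tool_pos'])*1000,1),a,np.round(M[:,0],3),st['width']*1000,np.round(st['contact_force'],1),st['joint_positions'][6],st['joint_positions'][0]))
E
python3 - <<'E'
from meas import *
tool()
p,T,im,d=load('top0','top');P=cloud(p,T,d)
ok=np.isfinite(P[...,2])
# basket & tray
def reg(x0,x1,y0,y1,z0,z1,lab):
    m=ok&(P[...,0]>x0)&(P[...,0]<x1)&(P[...,1]>y0)&(P[...,1]<y1);rects(P,m,z0,z1,40,lab)
reg(.3,.56,.3,.52,0.05,.07,'basket rim+tea')
reg(.3,.56,.3,.52,-0.003,.02,'basket floor')
reg(.5,.72,.15,.4,0.025,.045,'tray rim')
reg(.5,.72,.15,.4,0.0015,.01,'tray floor')
# gate bar
m=ok&(P[...,0]>.28)&(P[...,0]<.6)&(P[...,1]>-.3)&(P[...,1]<-.2)
pts=P[m];
for s in np.arange(.3,.6,.05):
    q=pts[abs(pts[:,0]-s)<.01];k=q[q[:,2]>q[:,2].max()-.003];print(s,q[:,2].max().round(4),k[:,1].mean().round(4), q[q[:,2]>.02][:,1].max().round(4))
# deck edges by plane
md=ok&(P[...,1]<-.29)&(P[...,1]>-.7);rects(P,md,-.004,.003,500,'deck')
E
```

```text
t 1.35 pos [211.1 614.7 235.7] jaw-dir 71.05 deg  fingers [-0. -0. -1.] w 92.9 F [ 0.1 -0.4  0.2] j7 -0.04 j1 -1.27
basket rim+tea c [451.4 398.6] size [191.9 153.6] ang(long) 5.2 z med 58.3 px [143. 204.] n 452
basket rim+tea c [430.4 397.9] size [95.4 60.8] ang(long) 4.4 z med 62.4 px [143. 211.] n 627
basket floor c [430.1 410. ] size [259.9 219.9] ang(long) 0.1 z med 0.5 px [144. 226.] n 1899
basket floor c [453.  403.7] size [177.9 135. ] ang(long) 5.5 z med 4.8 px [145. 203.] n 1679
tray rim c [631.9 272. ] size [153.2 149. ] ang(long) -1.7 z med 32.7 px [187. 147.] n 318
tray floor c [635.4 273.9] size [139.3 138.9] ang(long) -1.6 z med 4.1 px [188. 148.] n 1293
tray floor c [523.2 371.3] size [57.4 45.2] ang(long) -89.6 z med 5.4 px [156. 184.] n 193
0.3 0.0746 -0.2308 -0.2262
0.35 0.0738 -0.2283 -0.2234
0.39999999999999997 0.0773 -0.2264 -0.2194
0.44999999999999996 0.0742 -0.2238 -0.2204
0.49999999999999994 0.0751 -0.2204 -0.2166
0.5499999999999999 0.0733 -0.2183 -0.2142
deck c [ 446.3 -428.3] size [531.1 300.5] ang(long) 3.2 z med -0.7 px [411. 215.] n 7890
```

Run:
```python
from meas import *
p,T,im,d=load('top0','top')
save('lidzoom.png',im[100:310,330:480],3.5 if False else 2.8)
save('bask.png',im[110:260,50:230],3.8)
```

```text
(no output)
```

View pics/lidzoom.png

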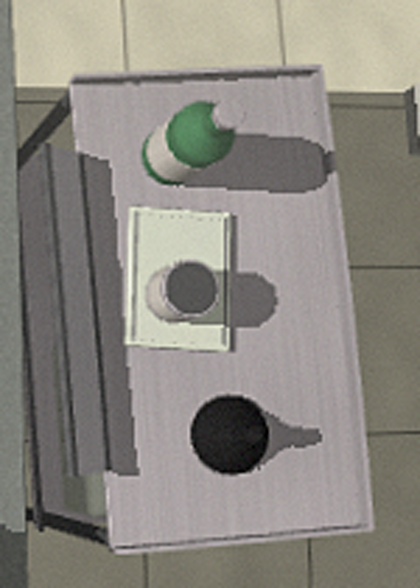

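View pics/bask.png

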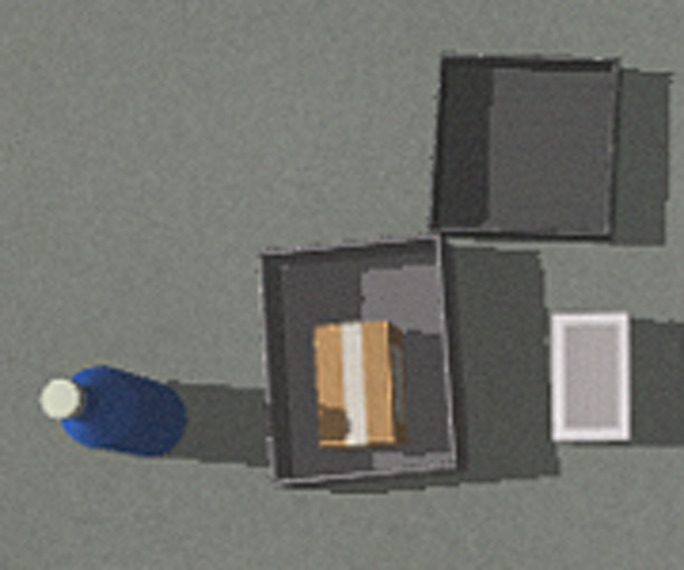

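The measurements from depth are clean. The lid is at (472,-379) with a yaw of about -4.2°, so it isn't aligned with the trolley (+3.3°). The can is at (453,-367) and the tray at (632,272). I'll lift clear of the clear bottle first, then go to the can.

```bash
python3 -m jog '0 0 40 0 1;0 0 40 0 1;38 -26 0 0.05 1;38 -26 0 0.05 1;38 -26 0 0.05 1'; python3 -m jog '38 -26 0 0.05 1;38 -26 0 0.05 1;40 -26 0 0 1;30 -40 0 0 1;20 -45 0 0 1';python3 -m jog '20 -45 0 0 1;20 -45 0 0 1;10 -48 0 0 1;10 -48 0 0 1;10 -48 0 0 1'; python3 -c "
from h import *
tool()"
```

```text
t: 1.85
tool_pos: [0.3261, 0.536, 0.3161]
tcp_rot: [0.14, 1.565, -0.139]
contact_force: [0.6, -0.6, -0.4]
width: 0.093
t: 2.35
tool_pos: [0.4933, 0.3721, 0.315]
tcp_rot: [0.064, 1.569, -0.064]
contact_force: [0.9, -0.2, 0.3]
width: 0.0931
t: 2.85
tool_pos: [0.5613, 0.1377, 0.3159]
tcp_rot: [0.064, 1.569, -0.063]
contact_force: [0.3, 0.6, 0.8]
width: 0.0929
t 2.85 pos [561.3 137.7 315.9] jaw-dir 85.37 deg  fingers [ 0.001  0.    -1.   ] w 92.9 F [0.3 0.6 0.8] j7 1.21 j1 -0.28
```

```bash
python3 -m jog '0 -49 0 0 1;0 -49 0 0 1;0 -49 0 0 1;0 -49 0 0 1;-10 -48 0 0 1'; python3 -m jog '-20 -45 0 0 1;-20 -45 0 0 1;-20 -45 0 0 1;-20 -40 0 0 1;-10 -35 0 0 1';python3 -m jog '-8 -38 -10 0 1;0 0 -40 0 1;0 0 0 0 1'
python3 - <<'E'
from meas import *
tool()
for c in('top','wrist'): shot(c,c+'1')
p,T,im,d=load('top1','top');P=cloud(p,T,d);ok=np.isfinite(P[...,2])
rects(P,ok&(P[...,1]<-.3)&(P[...,1]>-.45)&(P[...,0]>.36)&(P[...,0]<.54),.06,.09,40,'can')
p,T,im,d=load('wrist1','wrist');P=cloud(p,T,d);ok=np.isfinite(P[...,2])
rects(P,ok&(P[...,1]<-.3)&(P[...,1]>-.45),.06,.09,40,'can')
E
```

```text
t: 3.35
tool_pos: [0.5515, -0.1063, 0.3157]
tcp_rot: [0.063, 1.569, -0.064]
contact_force: [0.4, -0.5, -0.4]
width: 0.0927
t: 3.85
tool_pos: [0.4587, -0.3171, 0.3162]
tcp_rot: [0.065, 1.57, -0.067]
contact_force: [0.6, -0.4, 0.5]
width: 0.0933
t: 4.15
tool_pos: [0.4499, -0.3512, 0.2611]
tcp_rot: [0.071, 1.579, -0.061]
contact_force: [0.1, 0.6, -0.4]
width: 0.093
t 4.15 pos [ 449.9 -351.2  261.1] jaw-dir 85.22 deg  fingers [-0.009  0.007 -1.   ] w 93.0 F [ 0.1  0.6 -0.4] j7 2.17 j1 0.55
can c [ 443.7 -363. ] size [64.1 40.6] ang(long) 62.5 z med 77.1 px [396. 207.] n 173
can c [ 299.5 -431. ] size [22.  20.8] ang(long) 88.2 z med 83.8 px [179.  59.] n 432
can c [ 455.9 -369.8] size [63.7 62.5] ang(long) -7.0 z med 79.0 px [243. 183.] n 1908
```

View pics/wrist1.png

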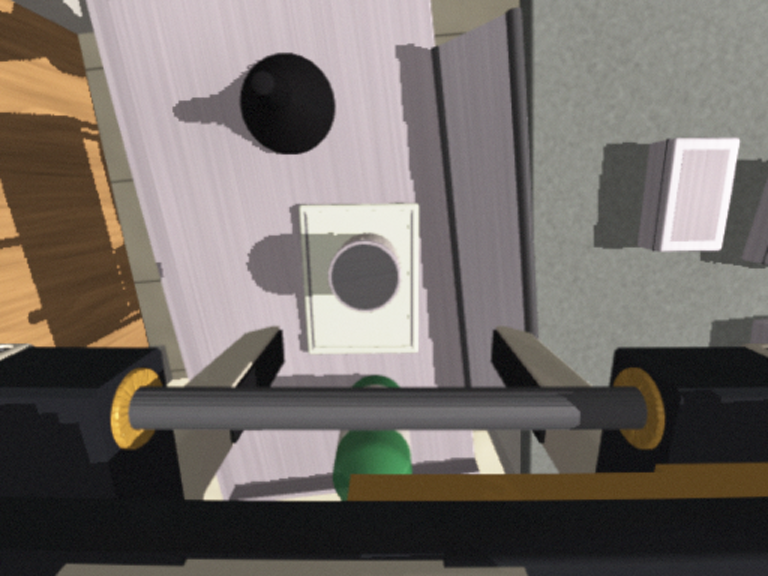

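```bash
python3 -m jog '2 -8 -45 0 1;2 -7 -45 0 1;0 0 -40 0 1;0 0 -30 0 1;0 0 0 0 1'; python3 -c "
from h import *
tool()"
```

```text
t: 4.75
tool_pos: [0.4569, -0.3648, 0.1036]
tcp_rot: [0.065, 1.574, -0.058]
contact_force: [-0.8, 0.4, 0.7]
width: 0.0932
t 4.75 pos [ 456.9 -364.8  103.6] jaw-dir 85.52 deg  fingers [-0.004  0.004 -1.   ] w 93.2 F [-0.8  0.4  0.7] j7 2.21 j1 0.58
```

```bash
python3 -m jog '-1 -3 -22 0 1;-1 0 -20 0 1;0 0 0 0 1'; python3 -c "
from h import *
tool()"; python3 -m jog '0 0 0 0 0;0 0 0 0 0;0 0 0 0 0;0 0 0 0 0;0 0 0 0 0' 20; python3 -c "
from h import *
tool()"
```

```text
t: 5.05
tool_pos: [0.456, -0.3698, 0.0644]
tcp_rot: [0.063, 1.57, -0.062]
contact_force: [0.5, 0.3, 1.0]
width: 0.0931
t 5.05 pos [ 456.  -369.8   64.4] jaw-dir 85.46 deg  fingers [ 0.  0. -1.] w 93.1 F [0.5 0.3 1. ] j7 2.22 j1 0.59
t: 5.55
tool_pos: [0.4556, -0.3705, 0.0646]
tcp_rot: [0.063, 1.569, -0.064]
contact_force: [-1.1, 1.2, 4.8]
width: 0.0639
t 5.55 pos [ 455.6 -370.5   64.6] jaw-dir 85.38 deg  fingers [ 0.001 -0.001 -1.   ] w 63.9 F [-1.1  1.2  4.8] j7 2.23 j1 0.59
```

```bash
python3 -m jog '0 0 25 0 0;0 0 40 0 0;0 0 40 0 0;0 0 30 0 0;5 38 0 0 0'; python3 -m jog '10 40 0 0 0;15 40 0 0 0;15 40 0 0 0;15 40 0 0 0;15 40 0 0 0';python3 -m jog '15 40 0 0 0;15 40 0 0 0;15 40 0 0 0;15 40 0 0 0;10 40 0 0 0'; python3 -m jog '10 40 0 0 0;10 40 0 0 0;10 40 0 0 0;5 40 0 0 0;5 40 0 0 0';python3 -c "
from h import *
tool()"
```

```text
t: 6.05
tool_pos: [0.4601, -0.3402, 0.2036]
tcp_rot: [0.062, 1.561, -0.08]
contact_force: [0.6, 0.2, -1.2]
width: 0.0636
t: 6.55
tool_pos: [0.5302, -0.1306, 0.1986]
tcp_rot: [0.064, 1.57, -0.064]
contact_force: [0.5, -0.5, -0.3]
width: 0.0637
t: 7.05
tool_pos: [0.6006, 0.0693, 0.1984]
tcp_rot: [0.063, 1.57, -0.064]
contact_force: [-0.1, -0.4, -0.1]
width: 0.0638
t: 7.55
tool_pos: [0.6399, 0.2691, 0.1981]
tcp_rot: [0.063, 1.571, -0.064]
contact_force: [0.5, -0.1, -0.4]
width: 0.0638
t 7.55 pos [639.9 269.1 198.1] jaw-dir 85.36 deg  fingers [-0.001 -0.001 -1.   ] w 63.8 F [ 0.5 -0.1 -0.4] j7 1.12 j1 -0.48
```

```bash
python3 -m jog '-6 3 -30 0 0;0 0 -40 0 0;0 0 -40 0 0;0 0 -20 0 0;0 0 0 0 0';python3 -c "
from h import *
tool()
shot('wrist','wrist2')"
```

```text
t: 8.05
tool_pos: [0.6309, 0.2695, 0.0641]
tcp_rot: [0.06, 1.579, -0.067]
contact_force: [-0.3, 0.1, -0.6]
width: 0.0634
t 8.05 pos [630.9 269.5  64.1] jaw-dir 85.38 deg  fingers [-0.009 -0.004 -1.   ] w 63.4 F [-0.3  0.1 -0.6] j7 1.13 j1 -0.48
```

View pics/wrist2.png

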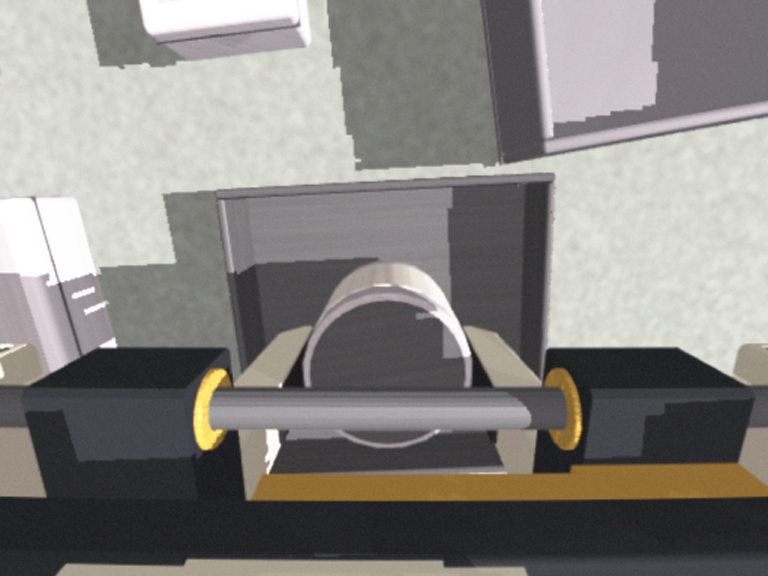

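The can hangs centred over the tray (around (385,360) in the picture). I'll lower it onto the tray floor and release it.

```bash
python3 -m jog '0 0 -3 0 0;0 0 -2 0 0;0 0 0 0 0';python3 -c "
from h import *
tool()"; python3 -m jog '0 0 0 0 0.9;0 0 0 0 0.9;0 0 0 0 0.9'; python3 -m jog '0 0 10 0 0.9;0 0 40 0 0.9;0 0 45 0 0.9;0 -45 0 0 1;0 -45 0 0 1';python3 -c "
from h import *
tool()"
```

```text
t: 8.4
tool_pos: [0.6347, 0.271, 0.0649]
tcp_rot: [0.064, 1.568, -0.063]
contact_force: [-0.3, 0.1, -1.2]
width: 0.0633
t 8.40 pos [634.7 271.   64.9] jaw-dir 85.37 deg  fingers [ 0.002  0.001 -1.   ] w 63.3 F [-0.3  0.1 -1.2] j7 1.13 j1 -0.48
t: 8.7
tool_pos: [0.6344, 0.2709, 0.0642]
tcp_rot: [0.064, 1.569, -0.063]
contact_force: [0.5, 0.1, 1.1]
width: 0.0819
t: 9.2
tool_pos: [0.6352, 0.1822, 0.1617]
tcp_rot: [0.062, 1.565, -0.058]
contact_force: [0.5, -1.0, -0.6]
width: 0.092
t 9.20 pos [635.2 182.2 161.7] jaw-dir 85.63 deg  fingers [ 0.006  0.002 -1.   ] w 92.0 F [ 0.5 -1.  -0.6] j7 1.24 j1 -0.36
```

Run:
```python
from meas import *
for c in('top','scene'): shot(c,c+'3')
p,T,im,d=load('top3','top');P=cloud(p,T,d);ok=np.isfinite(P[...,2])
rects(P,ok&(P[...,0]>.55)&(P[...,1]>.2),.05,.12,40,'can in tray')
z=np.load('pics/scene3.npz')['im']
save('scene3z.png',z[130:310,100:400],2.6)
save('top3z.png',im[100:260,80:340],3)
rects(P,ok&(P[...,1]<-.25),.006,.016,200,'lid')
rects(P,ok&(P[...,0]>.2)&(P[...,1]>-.2),.03,.046,200,'tin')
```

```text
can in tray c [621.  273.8] size [58.  44.4] ang(long) 82.3 z med 71.7 px [185. 148.] n 238
lid c [ 471.  -274.7] size [291.1  16.8] ang(long) 4.0 z med 10.7 px [362. 200.] n 242
lid c [ 471.9 -378.8] size [161.3 121.1] ang(long) -5.1 z med 9.6 px [394. 200.] n 1505
tin c [600.   82.6] size [102.6  61.9] ang(long) 3.2 z med 37.0 px [248. 157.] n 617
tin c [443.1  66.3] size [90.5 61.9] ang(long) -12.0 z med 37.0 px [256. 204.] n 369
tin c [408.6 -53.4] size [104.5  62.4] ang(long) -3.4 z med 37.2 px [292. 219.] n 696
```

View pics/scene3z.png

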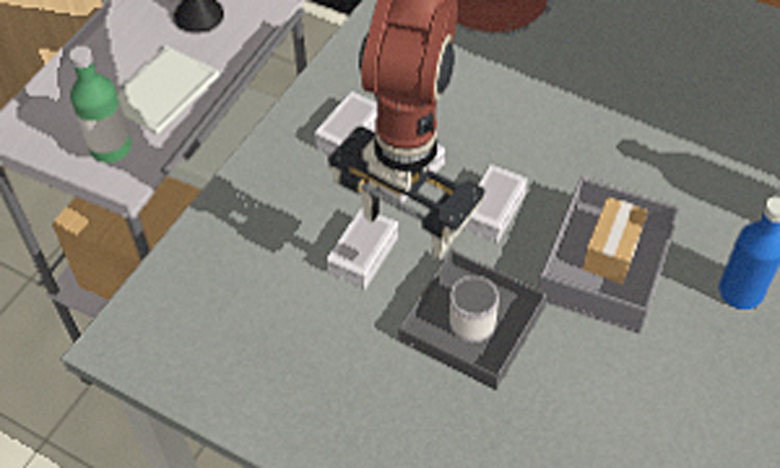

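View pics/top3z.png

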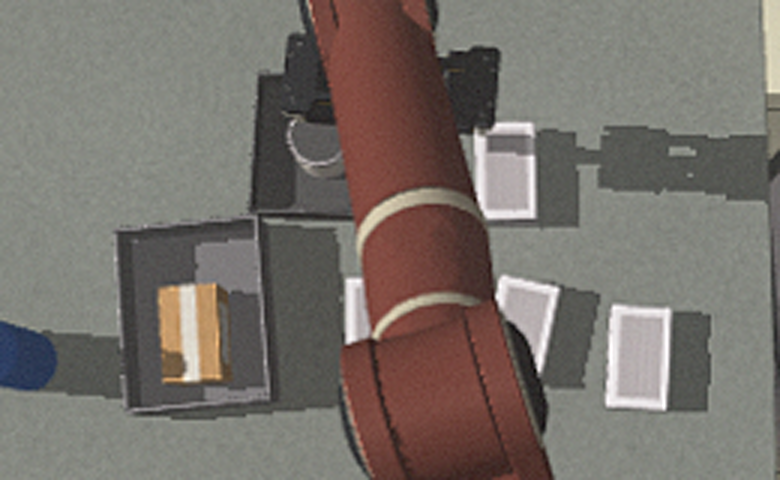

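The can stands upright in the tray, with its top at 72 mm. Next I'll refine the lid pose now that it's clear, and the tin poses.

```bash
cat >> meas.py <<'E'
def fitrect(P,m,L,W):
    """least-squares rect pose of known size by maximising overlap on a world grid"""
    from scipy.optimize import minimize
    pts=P[m][:,:2]*1000
    (cx,cy),(w,h),a=cv2.minAreaRect(pts.astype(np.float32))
    if w<h:a+=90
    a=(a+90)%180-90
    def f(q):
        c,s=np.cos(np.radians(q[2])),np.sin(np.radians(q[2]))
        d=pts-q[:2];u=np.abs(d[:,0]*c+d[:,1]*s)-L/2;v=np.abs(-d[:,0]*s+d[:,1]*c)-W/2
        return np.sum(np.maximum(u,0)**2+np.maximum(v,0)**2)
    h=cv2.convexHull(pts.astype(np.float32))[:,0,:]
    M=np.cov(pts.T);ang=0.5*np.degrees(np.arctan2(2*M[0,1],M[0,0]-M[1,1]))
    r=minimize(f,[cx,cy,a],method='Nelder-Mead',options=dict(xatol=.01,fatol=.01,maxiter=2000))
    return r.x.round(2),'moment ang',ang.round(2),'mean',pts.mean(0).round(1),'n',len(pts)
E
python3 - <<'E'
from meas import *
p,T,im,d=load('top3','top');P=cloud(p,T,d);ok=np.isfinite(P[...,2])
def comp(z0,z1,x,y,L,W,PP,okk):
    m=(okk&(PP[...,2]>z0)&(PP[...,2]<z1)).astype(np.uint8)
    n,l,s,c=cv2.connectedComponentsWithStats(m)
    best=min((k for k in range(1,n) if s[k,4]>150),key=lambda k:np.hypot(*(np.nanmean(PP[l==k][:,:2],0)-[x,y])))
    print(fitrect(PP,l==best,L,W))
comp(.006,.016,.472,-.379,157,117,P,ok)
comp(.032,.044,.6,.083,103,61,P,ok)
comp(.032,.044,.408,-.053,103,61,P,ok)
p,T,im,d=load('top0','top');P=cloud(p,T,d);ok=np.isfinite(P[...,2])
for x,y in((.6,.083),(.439,.213),(.436,.068),(.4085,-.053)): comp(.032,.044,x,y,103,61,P,ok)
for n in('wrist1',):
    p,T,im,d=load(n,'wrist');P=cloud(p,T,d);ok=np.isfinite(P[...,2])&(P[...,1]<-.3)
    comp(.006,.018,.472,-.379,157,117,P,ok)
E
```

```text
(array([ 471.94, -378.73,   -4.39]), 'moment ang', np.float64(-3.55), 'mean', array([ 470.8, -378.2]), 'n', 1505)
(array([600.1 ,  82.45,   2.97]), 'moment ang', np.float64(1.57), 'mean', array([598.7,  80.8]), 'n', 588)
(array([408.42, -53.23,  -3.4 ]), 'moment ang', np.float64(-3.53), 'mean', array([408.3, -53. ]), 'n', 670)
(array([601.1 ,  82.55,   2.88]), 'moment ang', np.float64(3.55), 'mean', array([600.6,  83. ]), 'n', 619)
(array([438.86, 213.08,   1.  ]), 'moment ang', np.float64(1.53), 'mean', array([439.2, 212.6]), 'n', 671)
(array([436.21,  67.81, -11.84]), 'moment ang', np.float64(-12.41), 'mean', array([435.3,  67.8]), 'n', 660)
(array([408.52, -53.32,  -3.19]), 'moment ang', np.float64(-3.03), 'mean', array([408. , -53.4]), 'n', 660)
(array([ 474.75, -379.33,   -3.95]), 'moment ang', np.float64(-2.14), 'mean', array([ 472.8, -380.9]), 'n', 5574)
```

```bash
python3 -m jog '-17 -45 0 0.07 1;-17 -45 0 0.06 1;-1 -9 -30 0 1;0 0 -40 0 1;0 0 0 0 1'; python3 -m jog '0 0 0 0 1';python3 -c "
from h import *
tool()"
```

```text
t: 9.8
tool_pos: [0.5954, 0.0806, 0.0849]
tcp_rot: [-0.039, 1.581, 0.037]
contact_force: [-0.9, 0.7, -0.8]
width: 0.093
t: 9.9
tool_pos: [0.5993, 0.0823, 0.0891]
tcp_rot: [-0.039, 1.571, 0.039]
contact_force: [0.3, 0.0, -0.1]
width: 0.0931
t 9.90 pos [599.3  82.3  89.1] jaw-dir 92.85 deg  fingers [-0.  0. -1.] w 93.1 F [ 0.3  0.  -0.1] j7 1.49 j1 -0.20
```

```bash
python3 -m jog '0 0 -30 0 1;0 0 -20 0 1;0 0 -10 0 1;0 0 -4 0 1;0 0 0 0 1'; python3 -m jog '0 0 0 0 0;0 0 0 0 0;0 0 0 0 0;0 0 0 0 0;0 0 0 0 0' 35;python3 -c "
from h import *
tool()"
```

```text
t: 10.4
tool_pos: [0.6, 0.0822, 0.0256]
tcp_rot: [-0.039, 1.569, 0.039]
contact_force: [0.5, -0.1, 0.1]
width: 0.093
t: 10.9
tool_pos: [0.5993, 0.0815, 0.025]
tcp_rot: [-0.039, 1.57, 0.038]
contact_force: [-0.4, -0.1, 1.5]
width: 0.0619
t 10.90 pos [599.3  81.5  25. ] jaw-dir 92.82 deg  fingers [ 0.001 -0.    -1.   ] w 61.9 F [-0.4 -0.1  1.5] j7 1.49 j1 -0.19
```

```bash
python3 -m jog '0 0 20 0 0;0 0 40 0 0;0 0 40 0 0;0 -30 25 0 0;-10 -40 0 -0.03 0'; python3 -m jog '-12 -40 0 -0.03 0;-12 -40 0 -0.03 0;-12 -40 0 -0.03 0;-12 -40 0 0 0;-12 -40 0 0 0';python3 -m jog '-12 -40 0 0 0;-12 -40 0 0 0;-12 -40 0 0 0;-12 -40 0 0 0;-9 -35 0 0 0';python3 -m jog '0 -27 0 0 0;0 -10 0 0 0;0 0 0 0 0;0 0 0 0 0';python3 - <<'E'
from meas import *
tool()
shot('wrist','wrist4')
E
```

```text
t: 11.4
tool_pos: [0.5928, 0.0146, 0.1535]
tcp_rot: [-0.017, 1.56, 0.021]
contact_force: [-0.6, -1.1, -2.7]
width: 0.0619
t: 11.9
tool_pos: [0.5277, -0.1894, 0.149]
tcp_rot: [0.056, 1.572, -0.055]
contact_force: [0.5, -0.2, -2.8]
width: 0.0617
t: 12.4
tool_pos: [0.47, -0.3853, 0.1489]
tcp_rot: [0.057, 1.572, -0.057]
contact_force: [0.4, -0.7, -2.6]
width: 0.062
t: 12.8
tool_pos: [0.4728, -0.4176, 0.149]
tcp_rot: [0.056, 1.571, -0.051]
contact_force: [0.1, 0.4, -2.5]
width: 0.0619
t 12.80 pos [ 472.8 -417.6  149. ] jaw-dir 86.08 deg  fingers [-0.001  0.003 -1.   ] w 61.9 F [ 0.1  0.4 -2.5] j7 2.23 j1 0.66
```

View pics/wrist4.png

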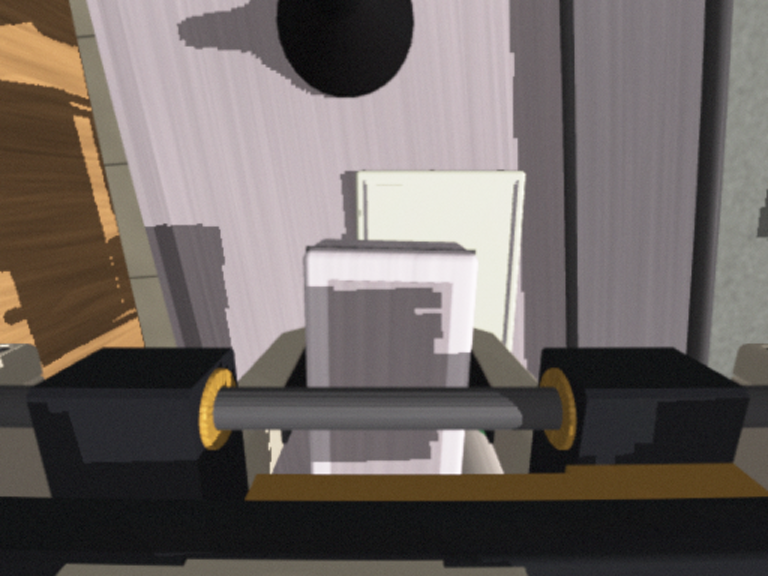

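I overshot in y by about 37 mm, still well above the lid. I'll compare the held tin with the lid in the wrist depth.

Run:
```python
from meas import *
p,T,im,d=load('wrist4','wrist');P=cloud(p,T,d);ok=np.isfinite(P[...,2])
a=np.radians(-4.0);u=np.array([np.cos(a),np.sin(a)]);v=np.array([-u[1],u[0]])
L=(P[...,:2]-[.472,-.379])@np.stack([u,v],1)*1000
lid=ok&(P[...,2]>.006)&(P[...,2]<.018)&(abs(L[...,0])<95)&(abs(L[...,1])<75)
tin=ok&(P[...,2]>.125)&(P[...,2]<.18)
tool()
for n,m in(('lid',lid),('tin',tin)):
    q=L[m];z=P[m][:,2];print(n,'n',len(q),'u',np.percentile(q[:,0],[.3,1,99,99.7]).round(1),'v',np.percentile(q[:,1],[.3,1,99,99.7]).round(1),'z',np.percentile(z,[5,50,95]).round(4))
# angle of lid right edge: per row, max v
vs,us=np.where(lid)
rows=[]
for r in np.unique(vs):
    k=us[vs==r].max();rows.append(P[r,k,:2])
rows=np.array(rows)*1000;print('right edge fit',np.degrees(np.arctan(np.polyfit(rows[3:,0],rows[3:,1],1)[0])).round(2),rows[0],rows[-1])
vs,us=np.where(lid); cols=[]
for c in np.unique(us):
    r=vs[us==c].min();cols.append(P[r,c,:2])
cols=np.array(cols)*1000;print('near edge',np.degrees(np.arctan(np.polyfit(cols[3:-3,1],cols[3:-3,0],1)[0])).round(2),np.median(cols[:,0]))
vs,us=np.where(tin); cols=[]
for c in np.unique(us):
    r=vs[us==c].min();cols.append(P[r,c])
print(np.array(cols)[::12].round(4))
```

```text
t 12.85 pos [ 473.1 -417.2  149.2] jaw-dir 86.13 deg  fingers [-0.     0.003 -1.   ] w 61.8 F [ 0.1  0.2 -2.3] j7 2.23 j1 0.66
lid n 6927 u [-76.3 -76.1  44.5  51.2] v [-59.7 -58.4  57.5  58.1] z [0.009 0.011 0.012]
tin n 15706 u [-42.9 -42.7  45.7  46.6] v [-83.1 -80.9   4.1   6.2] z [0.152 0.163 0.168]
right edge fit -3.93 [ 399.688 -316.961] [ 533.891 -324.515]
near edge 3.86 395.8951650518458
[[ 0.461 -0.464  0.179]
 [ 0.462 -0.463  0.162]
 [ 0.462 -0.461  0.142]
 [ 0.462 -0.455  0.135]
 [ 0.425 -0.442  0.143]
 [ 0.425 -0.436  0.132]
 [ 0.426 -0.429  0.129]
 [ 0.426 -0.421  0.13 ]
 [ 0.427 -0.414  0.128]
 [ 0.428 -0.406  0.133]
 [ 0.428 -0.399  0.131]
 [ 0.429 -0.391  0.129]
 [ 0.43  -0.384  0.133]
 [ 0.467 -0.378  0.137]
 [ 0.467 -0.373  0.149]
 [ 0.467 -0.372  0.168]]
```

```bash
python3 -m jog '-3 37 0 0 0;0 0 -40 0 0;0 0 -35 0 0;0 0 -20 0 0;0 0 -10 0 0'; python3 -m jog '0 0 -5 0 0;0 0 0 0 0;0 0 0 0 0';python3 -c "
from h import *
tool()"
```

```text
t: 13.35
tool_pos: [0.469, -0.3799, 0.0427]
tcp_rot: [0.056, 1.573, -0.05]
contact_force: [0.2, 0.1, -2.2]
width: 0.0619
t: 13.65
tool_pos: [0.47, -0.3836, 0.0409]
tcp_rot: [0.054, 1.568, -0.056]
contact_force: [0.6, 0.2, -2.6]
width: 0.0619
t 13.65 pos [ 470.  -383.6   40.9] jaw-dir 85.97 deg  fingers [ 0.002 -0.001 -1.   ] w 61.9 F [ 0.6  0.2 -2.6] j7 2.19 j1 0.62
```

```bash
python3 -m jog '0 3 -3 0 0;0 0 -2 0 0;0 0 -1 0 0;0 0 0 0 0';python3 -c "
from h import *
tool()"
```

```text
t: 14.05
tool_pos: [0.4696, -0.3799, 0.035]
tcp_rot: [0.055, 1.569, -0.055]
contact_force: [-1.3, 2.5, 4.8]
width: 0.0621
t 14.05 pos [ 469.6 -379.9   35. ] jaw-dir 85.96 deg  fingers [ 0.001  0.    -1.   ] w 62.1 F [-1.3  2.5  4.8] j7 2.19 j1 0.62
```

```bash
python3 -m jog '0 0 0 0 0.9;0 0 0 0 0.9;0 0 0 0 0.9;0 0 0 0 0.9';python3 -m jog '0 0 10 0 0.9;0 0 30 0 0.9;0 0 40 0 1;0 0 40 0 1;0 40 0 0 1';python3 -m jog '0 45 0 0 1;5 45 0 0 1;10 45 0 0 1;10 45 0 0 1;10 45 0 0 1'
python3 - <<'E'
from meas import *
tool()
shot('top','top5')
p,T,im,d=load('top5','top');P=cloud(p,T,d);ok=np.isfinite(P[...,2])
tr=ok&(P[...,1]<-.3)
rects(P,tr&(P[...,0]>.38)&(P[...,0]<.56),.04,.056,40,'tin')
m=tr&(P[...,2]>.04)&(P[...,2]<.056)&(P[...,0]>.38)&(P[...,0]<.56)
print('tin',fitrect(P,m,103,61))
m=tr&(P[...,2]>.005)&(P[...,2]<.056)&(P[...,0]>.37)&(P[...,0]<.56)&(P[...,1]>-.46)
print('lid',fitrect(P,m,157,117))
rects(P,ok&(P[...,0]>.2)&(P[...,1]>-.2),.03,.046,200,'tin')
rects(P,ok&(P[...,0]>.55)&(P[...,1]>.2),.05,.12,40,'can')
E
```

```text
t: 14.45
tool_pos: [0.4691, -0.3805, 0.0336]
tcp_rot: [0.055, 1.57, -0.056]
contact_force: [-1.0, -0.6, -0.0]
width: 0.0831
t: 14.95
tool_pos: [0.4709, -0.3491, 0.1604]
tcp_rot: [0.052, 1.558, -0.073]
contact_force: [0.7, -0.6, 0.1]
width: 0.0929
t: 15.45
tool_pos: [0.5045, -0.1136, 0.1546]
tcp_rot: [0.056, 1.569, -0.056]
contact_force: [-0.5, 0.2, 0.1]
width: 0.0931
t 15.45 pos [ 504.5 -113.6  154.6] jaw-dir 85.92 deg  fingers [ 0.002 -0.    -1.   ] w 93.1 F [-0.5  0.2  0.1] j7 1.73 j1 0.13
tin c [ 473.4 -377.8] size [103.   64.4] ang(long) -5.1 z med 46.9 px [397. 197.] n 648
tin (array([ 473.35, -378.24,   -5.54]), 'moment ang', np.float64(-6.1), 'mean', array([ 472.8, -377.6]), 'n', 648)
lid (array([ 469.77, -378.55,   -1.98]), 'moment ang', np.float64(-1.53), 'mean', array([ 469.5, -373.5]), 'n', 1732)
tin c [439.  213.2] size [104.6  61.9] ang(long) 0.9 z med 37.3 px [205. 209.] n 700
tin c [436.5  67.7] size [103.9  62.1] ang(long) -12.0 z med 37.4 px [253. 210.] n 688
tin c [408.8 -53.5] size [104.8  62.4] ang(long) -3.5 z med 37.3 px [293. 219.] n 692
can c [630.5 271.8] size [62.7 61.9] ang(long) -12.0 z med 71.5 px [186. 145.] n 365
```

View pics/top5.png

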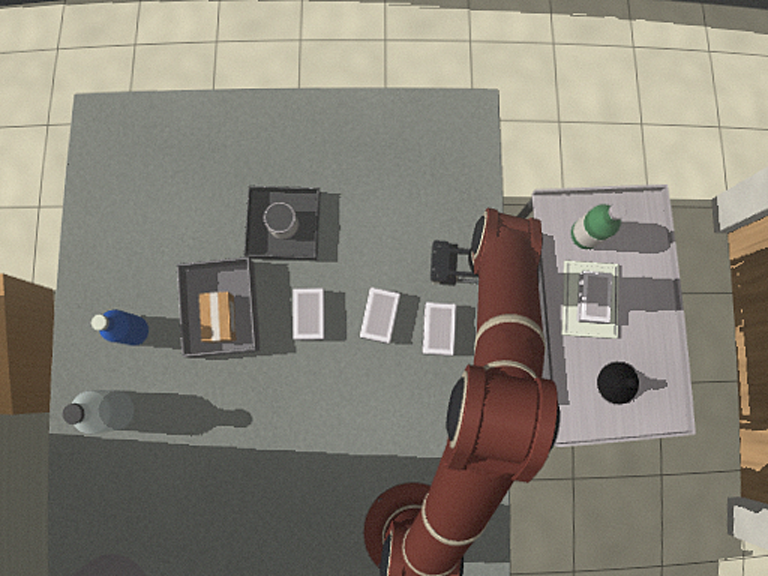

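The first tin is centred within about 1.5 mm. Next is the near tin at (408.6,-53.4), which sits right at the inner reach limit, so I'll grip it a little ahead of its centre.

```bash
python3 -m jog '-38 30 0 0.01 1;-38 30 -20 0 1;0 0 -40 0 1;0 0 0 0 1;0 0 0 0 1'; python3 -c "
from h import *
tool();print(ctrl.sense()['joint_positions'])"
```

```text
t: 16.0
tool_pos: [0.4307, -0.0573, 0.0951]
tcp_rot: [0.048, 1.57, -0.049]
contact_force: [0.4, -0.6, -0.1]
width: 0.0931
t 16.00 pos [430.7 -57.3  95.1] jaw-dir 86.48 deg  fingers [ 0. -0. -1.] w 93.1 F [ 0.4 -0.6 -0.1] j7 1.65 j1 0.05
[ 0.04592254  0.52153414  0.0505587   2.17760841 -0.0576761   0.44318938
  1.65122666]
```

```bash
python3 -m jog '-10 3 -20 0 1;-7 0 -20 0 1;0 0 -10 0 1;0 0 0 0 1'; python3 -c "
from h import *
tool();print(ctrl.sense()['joint_positions'])"
```

```text
t: 16.4
tool_pos: [0.4141, -0.0544, 0.0447]
tcp_rot: [0.048, 1.569, -0.049]
contact_force: [0.3, -0.2, 0.4]
width: 0.093
t 16.40 pos [414.1 -54.4  44.7] jaw-dir 86.44 deg  fingers [ 0.001 -0.    -1.   ] w 93.0 F [ 0.3 -0.2  0.4] j7 1.66 j1 0.06
[ 0.0560242   0.61527567  0.03183612  2.25711964 -0.06807122  0.26875416
  1.6563675 ]
```

```bash
python3 -m jog '-5 0 -12 0 1;-1 0 -6 0 1;0 0 -2 0 1;0 0 0 0 1'; python3 -c "
from h import *
tool();print(ctrl.sense()['joint_positions'])";python3 -m jog '0 0 0 0 0;0 0 0 0 0;0 0 0 0 0;0 0 0 0 0;0 0 0 0 0' 35;python3 -c "
from h import *
tool()"
```

```text
t: 16.8
tool_pos: [0.4076, -0.0538, 0.0249]
tcp_rot: [0.048, 1.569, -0.048]
contact_force: [0.8, 0.6, 0.2]
width: 0.093
t 16.80 pos [407.6 -53.8  24.9] jaw-dir 86.51 deg  fingers [ 0.001 -0.    -1.   ] w 93.0 F [0.8 0.6 0.2] j7 1.66 j1 0.06
[ 0.06218715  0.65743958  0.02295582  2.28428969 -0.07052187  0.19930816
  1.65931128]
t: 17.3
tool_pos: [0.4069, -0.0537, 0.0247]
tcp_rot: [0.048, 1.57, -0.048]
contact_force: [-0.6, 0.0, 1.0]
width: 0.0617
t 17.30 pos [406.9 -53.7  24.7] jaw-dir 86.52 deg  fingers [ 0. -0. -1.] w 61.7 F [-0.6  0.   1. ] j7 1.66 j1 0.06
```

```bash
python3 -m jog '0 0 20 0 0;0 0 40 0 0;0 0 40 0 0;10 -25 25 0 0;10 -40 0 0 0'; python3 -m jog '10 -40 0 0 0;10 -40 0 0 0;10 -40 0 0 0;5 -40 0 0 0;5 -40 0 0 0';python3 -m jog '2 -40 0 -0.01 0;0 -15 0 0 0;0 0 0 0 0';python3 -c "
from h import *
tool()"
```

```text
t: 17.8
tool_pos: [0.4292, -0.117, 0.1528]
tcp_rot: [0.043, 1.563, -0.042]
contact_force: [1.5, -0.0, -2.0]
width: 0.0617
t: 18.3
tool_pos: [0.4663, -0.3198, 0.1489]
tcp_rot: [0.049, 1.572, -0.047]
contact_force: [1.1, 0.7, -1.0]
width: 0.0615
t: 18.6
tool_pos: [0.467, -0.3761, 0.1487]
tcp_rot: [0.059, 1.572, -0.06]
contact_force: [0.4, 0.2, -1.8]
width: 0.0613
t 18.60 pos [ 467.  -376.1  148.7] jaw-dir 85.68 deg  fingers [-0.002 -0.001 -1.   ] w 61.3 F [ 0.4  0.2 -1.8] j7 2.18 j1 0.60
```

```bash
python3 -m jog '1.5 -4 -35 0.005 0;0 0 -20 0 0;0 0 -12 0 0;0 0 -4 0 0;0 0 0 0 0';python3 -c "
from h import *
tool()"
```

```text
t: 19.1
tool_pos: [0.4707, -0.3764, 0.0785]
tcp_rot: [0.051, 1.571, -0.05]
contact_force: [-0.4, -1.0, -0.8]
width: 0.062
t 19.10 pos [ 470.7 -376.4   78.5] jaw-dir 86.32 deg  fingers [-0.     0.001 -1.   ] w 62.0 F [-0.4 -1.  -0.8] j7 2.19 j1 0.61
```

```bash
python3 -m jog '0 0 0 0 0;0 0 0 0 0'
python3 - <<'E'
from meas import *
tool();shot('wrist','wrist6')
E
```

```text
t: 19.3
tool_pos: [0.471, -0.3779, 0.0797]
tcp_rot: [0.05, 1.568, -0.053]
contact_force: [-0.2, -0.0, -1.2]
width: 0.0618
t 19.30 pos [ 471.  -377.9   79.7] jaw-dir 86.24 deg  fingers [ 0.002 -0.001 -1.   ] w 61.8 F [-0.2 -0.  -1.2] j7 2.19 j1 0.61
```

View pics/wrist6.png

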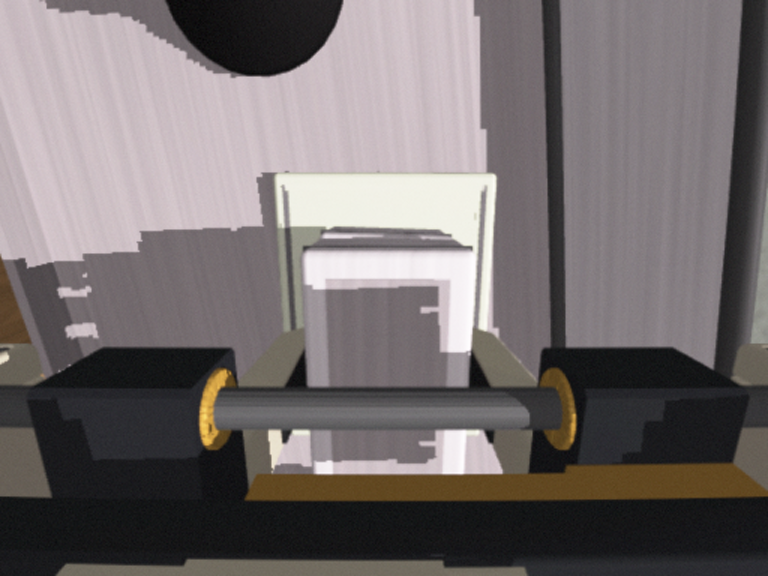

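```bash
python3 -m jog '-2 -2 -2 0 0;0 0 -2 0 0;0 0 0 0 0';python3 -c "
from h import *
tool()";  python3 -m jog '0 0 -2 0 0;0 0 -1.5 0 0;0 0 0 0 0';python3 -c "
from h import *
tool()"
```

```text
t: 19.65
tool_pos: [0.4679, -0.3797, 0.0743]
tcp_rot: [0.052, 1.571, -0.052]
contact_force: [-0.1, -0.5, -1.4]
width: 0.062
t 19.65 pos [ 467.9 -379.7   74.3] jaw-dir 86.20 deg  fingers [-0.001  0.    -1.   ] w 62.0 F [-0.1 -0.5 -1.4] j7 2.19 j1 0.62
t: 19.95
tool_pos: [0.4685, -0.3799, 0.0727]
tcp_rot: [0.051, 1.57, -0.052]
contact_force: [-2.2, 1.4, 7.5]
width: 0.0619
t 19.95 pos [ 468.5 -379.9   72.7] jaw-dir 86.23 deg  fingers [ 0.001 -0.    -1.   ] w 61.9 F [-2.2  1.4  7.5] j7 2.19 j1 0.62
```

Contact at 72.7 as expected. I'll release, back off and check from above.

```bash
python3 -m jog '0 0 0 0 0.9;0 0 0 0 0.9;0 0 0 0 0.9;0 0 0 0 0.9';python3 -m jog '0 0 10 0 0.9;0 0 30 0 0.9;0 0 40 0 1;0 40 10 0 1;5 45 0 0 1';python3 -m jog '5 45 0 0 1;5 45 0 0 1;5 45 0 0 1;5 45 0 0 1;0 45 0 0 1'
cat > chk.py <<'E'
from meas import *
import sys
tag=sys.argv[1];n=int(sys.argv[2])
tool();shot('top',tag)
p,T,im,d=load(tag,'top');P=cloud(p,T,d);ok=np.isfinite(P[...,2])
tr=ok&(P[...,1]<-.3)&(P[...,0]>.38)&(P[...,0]<.56)
z=.01+.038*n
rects(P,tr,z-.008,z+.008,40,'top tin')
m=tr&(P[...,2]>z-.008)&(P[...,2]<z+.008);print(fitrect(P,m,103,61))
rects(P,ok&(P[...,0]>.2)&(P[...,1]>-.2),.03,.046,200,'tin')
rects(P,ok&(P[...,0]>.55)&(P[...,1]>.2),.05,.12,40,'can')
reg=ok&(P[...,0]>.3)&(P[...,0]<.56)&(P[...,1]>.25)&(P[...,1]<.52);rects(P,reg,.048,.07,40,'basket/tea')
E
python3 chk.py top7 2
```

```text
t: 20.35
tool_pos: [0.4683, -0.3796, 0.0708]
tcp_rot: [0.052, 1.57, -0.052]
contact_force: [-0.2, 0.0, 0.5]
width: 0.0832
t: 20.85
tool_pos: [0.4738, -0.2971, 0.1642]
tcp_rot: [0.052, 1.565, -0.06]
contact_force: [1.1, 0.7, 0.3]
width: 0.0928
t: 21.35
tool_pos: [0.4942, -0.0678, 0.162]
tcp_rot: [0.051, 1.568, -0.052]
contact_force: [0.4, 0.8, 0.4]
width: 0.093
t 21.35 pos [494.2 -67.8 162. ] jaw-dir 86.24 deg  fingers [ 0.002 -0.    -1.   ] w 93.0 F [0.4 0.8 0.4] j7 1.65 j1 0.05
top tin c [ 471.6 -378.6] size [103.7  65.3] ang(long) -4.2 z med 84.8 px [401. 197.] n 693
(array([ 471.6 , -378.55,   -3.86]), 'moment ang', np.float64(-3.76), 'mean', array([ 470.3, -378.1]), 'n', 693)
tin c [439.1 213.1] size [104.9  61.9] ang(long) 1.0 z med 37.2 px [205. 209.] n 700
tin c [436.3  67.8] size [104.1  61.9] ang(long) -12.0 z med 37.2 px [253. 210.] n 688
can c [630.8 271.5] size [62.9 61.5] ang(long) -14.3 z med 71.4 px [186. 145.] n 367
basket/tea c [451.4 398.4] size [190.8 152.8] ang(long) 5.6 z med 58.3 px [143. 204.] n 473
basket/tea c [430.7 397.6] size [95.7 60.2] ang(long) 5.1 z med 62.3 px [143. 211.] n 634
```

```bash
python3 -m jog '-16 42 0 -0.05 1;-16 42 0 -0.05 1;-16 42 -20 -0.044 1;-8 10 -30 0 1;-3 0 -20 0 1'; python3 -m jog '0 0 0 0 1;0 0 0 0 1'; python3 -c "
from h import *
tool()"
```

```text
t: 21.9
tool_pos: [0.4332, 0.0693, 0.0906]
tcp_rot: [0.161, 1.566, -0.159]
contact_force: [-1.0, -0.6, 0.4]
width: 0.0932
t: 22.1
tool_pos: [0.435, 0.066, 0.0916]
tcp_rot: [0.165, 1.564, -0.165]
contact_force: [-0.4, -0.1, -0.1]
width: 0.093
t 22.10 pos [435.   66.   91.6] jaw-dir 77.94 deg  fingers [ 0.001 -0.    -1.   ] w 93.0 F [-0.4 -0.1 -0.1] j7 1.26 j1 -0.26
```

```bash
python3 -m jog '0 1 -30 0 1;0 0 -22 0 1;0 0 -11 0 1;0 0 -4 0 1;0 0 0 0 1'; python3 -c "
from h import *
tool()"; python3 -m jog '0 0 0 0 0;0 0 0 0 0;0 0 0 0 0;0 0 0 0 0;0 0 0 0 0' 35;python3 -c "
from h import *
tool()"
```

```text
t: 22.6
tool_pos: [0.435, 0.0671, 0.0245]
tcp_rot: [0.165, 1.564, -0.165]
contact_force: [-0.9, -0.2, -0.0]
width: 0.0928
t 22.60 pos [435.   67.1  24.5] jaw-dir 77.93 deg  fingers [ 0.001  0.    -1.   ] w 92.8 F [-0.9 -0.2 -0. ] j7 1.28 j1 -0.24
t: 23.1
tool_pos: [0.4345, 0.0675, 0.0243]
tcp_rot: [0.165, 1.564, -0.164]
contact_force: [-0.6, 0.5, 2.8]
width: 0.0619
t 23.10 pos [434.5  67.5  24.3] jaw-dir 77.99 deg  fingers [ 0.  0. -1.] w 61.9 F [-0.6  0.5  2.8] j7 1.28 j1 -0.24
```

```bash
python3 -m jog '0 0 20 0 0;0 0 40 0 0;0 0 40 0 0;0 0 40 0 0;10 -20 25 0 0'; python3 -m jog '12 -40 0 0.04 0;12 -40 0 0.05 0;12 -40 0 0.05 0;0 -40 0 0 0;0 -40 0 0 0';python3 -m jog '0 -40 0 0 0;0 -40 0 0 0;0 -40 0 0 0;0 -40 0 0 0;-5 -40 0 0 0';python3 -m jog '-4 -25 0 0 0;0 0 0 0 0;0 0 0 0 0';python3 -c "
from h import *
tool()"
```

```text
t: 23.6
tool_pos: [0.4435, 0.05, 0.1913]
tcp_rot: [0.162, 1.564, -0.158]
contact_force: [1.7, -0.0, -1.2]
width: 0.0614
t: 24.1
tool_pos: [0.4797, -0.154, 0.1885]
tcp_rot: [0.055, 1.572, -0.054]
contact_force: [0.2, -0.3, -1.8]
width: 0.062
t: 24.6
tool_pos: [0.4751, -0.3534, 0.1882]
tcp_rot: [0.055, 1.571, -0.053]
contact_force: [0.5, 0.2, -2.1]
width: 0.0615
t: 24.9
tool_pos: [0.4705, -0.3772, 0.1881]
tcp_rot: [0.057, 1.572, -0.054]
contact_force: [0.4, 0.2, -1.5]
width: 0.0618
t 24.90 pos [ 470.5 -377.2  188.1] jaw-dir 85.93 deg  fingers [-0.002  0.002 -1.   ] w 61.8 F [ 0.4  0.2 -1.5] j7 2.21 j1 0.57
```

```bash
python3 -m jog '-1.5 -2.5 -30 0 0;0 0 -25 0 0;0 0 -12 0 0;0 0 -4 0 0;0 0 0 0 0';python3 -m jog '0 0 0 0 0'; python3 -c "
from h import *
tool()"
```

```text
t: 25.4
tool_pos: [0.4704, -0.3792, 0.1181]
tcp_rot: [0.054, 1.57, -0.053]
contact_force: [-0.1, 0.1, -0.6]
width: 0.0622
t: 25.5
tool_pos: [0.4707, -0.3803, 0.1192]
tcp_rot: [0.053, 1.568, -0.055]
contact_force: [0.3, -0.3, -1.2]
width: 0.0619
t 25.50 pos [ 470.7 -380.3  119.2] jaw-dir 86.04 deg  fingers [ 0.002 -0.001 -1.   ] w 61.9 F [ 0.3 -0.3 -1.2] j7 2.23 j1 0.58
```

```bash
python3 -m jog '-2 0 -3 0 0;0 0 -3 0 0;0 0 0 0 0;0 0 -2 0 0;0 0 0 0 0'; python3 -c "
from h import *
tool()"; python3 -m jog '0 0 -1.5 0 0;0 0 0 0 0';python3 -c "
from h import *
tool()"
```

```text
t: 26.0
tool_pos: [0.4681, -0.3804, 0.1104]
tcp_rot: [0.054, 1.569, -0.055]
contact_force: [-0.7, -0.2, -0.3]
width: 0.0617
t 26.00 pos [ 468.1 -380.4  110.4] jaw-dir 86.00 deg  fingers [ 0.001 -0.001 -1.   ] w 61.7 F [-0.7 -0.2 -0.3] j7 2.23 j1 0.59
t: 26.2
tool_pos: [0.4681, -0.3804, 0.1104]
tcp_rot: [0.054, 1.569, -0.055]
contact_force: [-1.4, 1.8, 8.3]
width: 0.0615
t 26.20 pos [ 468.1 -380.4  110.4] jaw-dir 86.00 deg  fingers [ 0.001 -0.001 -1.   ] w 61.5 F [-1.4  1.8  8.3] j7 2.23 j1 0.59
```

```bash
python3 -m jog '0 0 0 0 0.9;0 0 0 0 0.9;0 0 0 0 0.9;0 0 0 0 0.9';python3 -m jog '0 0 10 0 0.9;0 0 30 0 0.9;0 0 40 0 1;0 40 10 0 1;5 45 0 0 1';python3 -m jog '5 45 0 0 1;5 45 0 0 1;5 45 0 0 1;5 45 0 0 1;5 45 0 0 1';python3 -m jog '0 45 0 0 1;0 45 0 0 1;-5 45 0 0 1';python3 chk.py top8 3
```

```text
t: 26.6
tool_pos: [0.4678, -0.38, 0.1083]
tcp_rot: [0.055, 1.57, -0.055]
contact_force: [1.0, 1.6, -0.8]
width: 0.0834
t: 27.1
tool_pos: [0.4732, -0.2975, 0.2018]
tcp_rot: [0.055, 1.565, -0.063]
contact_force: [0.6, 0.0, -0.0]
width: 0.093
t: 27.6
tool_pos: [0.4981, -0.0684, 0.1995]
tcp_rot: [0.055, 1.569, -0.055]
contact_force: [0.4, -0.4, -0.8]
width: 0.093
t: 27.9
tool_pos: [0.4934, 0.0668, 0.1994]
tcp_rot: [0.055, 1.568, -0.055]
contact_force: [1.2, 0.3, 0.6]
width: 0.0924
t 27.90 pos [493.4  66.8 199.4] jaw-dir 85.99 deg  fingers [ 0.002  0.    -1.   ] w 92.4 F [1.2 0.3 0.6] j7 1.38 j1 -0.24
top tin c [ 471.7 -379.6] size [104.   62.8] ang(long) -5.2 z med 123.0 px [406. 195.] n 710
(array([ 471.54, -379.73,   -4.39]), 'moment ang', np.float64(-5.88), 'mean', array([ 471.7, -379.1]), 'n', 710)
tin c [439.1 213.1] size [104.7  61.9] ang(long) 0.7 z med 37.0 px [205. 209.] n 697
can c [630.9 270.7] size [63.1 62.5] ang(long) -15.5 z med 71.1 px [186. 145.] n 362
basket/tea c [451.6 398.7] size [191.  152.8] ang(long) 6.0 z med 58.0 px [143. 204.] n 481
basket/tea c [430.9 397.8] size [96.3 60.6] ang(long) 4.6 z med 62.1 px [143. 211.] n 641
```

```bash
python3 -m jog '-14 38 -20 0.03 1;-14 36 -25 0.03 1;-14 36 -25 0.027 1;-14 36 -25 0 1;0 0 -15 0 1'; python3 -m jog '0 0 0 0 1;0 0 0 0 1'; python3 -c "
from h import *
tool()"
```

```text
t: 28.45
tool_pos: [0.4338, 0.2172, 0.0876]
tcp_rot: [-0.019, 1.573, 0.025]
contact_force: [-0.4, -0.5, -0.1]
width: 0.0932
t: 28.65
tool_pos: [0.4376, 0.2101, 0.0891]
tcp_rot: [-0.013, 1.57, 0.012]
contact_force: [0.5, 0.2, -0.5]
width: 0.0931
t 28.65 pos [437.6 210.1  89.1] jaw-dir 90.91 deg  fingers [ 0.001 -0.    -1.   ] w 93.1 F [ 0.5  0.2 -0.5] j7 1.15 j1 -0.53
```

```bash
python3 -m jog '0 2.5 -30 0 1;0 0 -20 0 1;0 0 -10 0 1;0 0 -4 0 1;0 0 0 0 1'; python3 -c "
from h import *
tool()"; python3 -m jog '0 0 0 0 0;0 0 0 0 0;0 0 0 0 0;0 0 0 0 0;0 0 0 0 0' 35;python3 -c "
from h import *
tool()"
```

```text
t: 29.15
tool_pos: [0.4376, 0.2129, 0.025]
tcp_rot: [-0.012, 1.57, 0.013]
contact_force: [1.4, 0.3, 0.0]
width: 0.0929
t 29.15 pos [437.6 212.9  25. ] jaw-dir 90.91 deg  fingers [ 0.001  0.    -1.   ] w 92.9 F [1.4 0.3 0. ] j7 1.15 j1 -0.52
t: 29.65
tool_pos: [0.4369, 0.2132, 0.0248]
tcp_rot: [-0.014, 1.571, 0.013]
contact_force: [-0.3, -1.0, 2.4]
width: 0.0619
t 29.65 pos [436.9 213.2  24.8] jaw-dir 90.98 deg  fingers [ 0. -0. -1.] w 61.9 F [-0.3 -1.   2.4] j7 1.15 j1 -0.52
```

```bash
python3 -m jog '0 0 20 0 0;0 0 40 0 0;0 0 40 0 0;0 0 40 0 0;0 0 40 0 0'; python3 -m jog '10 -35 20 0 0;10 -40 0 -0.03 0;10 -40 0 -0.03 0;10 -40 0 -0.027 0;5 -40 0 0 0';python3 -m jog '5 -40 0 0 0;5 -40 0 0 0;0 -40 0 0 0;0 -40 0 0 0;0 -40 0 0 0';python3 -m jog '0 -40 0 0 0;-5 -40 0 0 0;-5 -40 0 0 0;-5 -40 0 0 0;-5 -20 0 0 0';python3 -m jog '-2 -10 0 0 0;0 0 0 0 0;0 0 0 0 0';python3 -c "
from h import *
tool()"
```

```text
t: 30.15
tool_pos: [0.436, 0.213, 0.2058]
tcp_rot: [-0.014, 1.572, 0.013]
contact_force: [0.5, 0.0, -2.0]
width: 0.0615
t: 30.65
tool_pos: [0.4818, 0.0169, 0.2243]
tcp_rot: [0.055, 1.57, -0.055]
contact_force: [0.9, -0.3, -1.5]
width: 0.0616
t: 31.15
tool_pos: [0.491, -0.1828, 0.224]
tcp_rot: [0.055, 1.572, -0.054]
contact_force: [-1.0, -0.3, -2.2]
width: 0.0618
t: 31.65
tool_pos: [0.4695, -0.3658, 0.2237]
tcp_rot: [0.057, 1.572, -0.06]
contact_force: [0.4, -0.4, -2.0]
width: 0.0613
t: 31.95
tool_pos: [0.4705, -0.3695, 0.2241]
tcp_rot: [0.055, 1.57, -0.051]
contact_force: [0.7, 0.5, -0.9]
width: 0.0617
t 31.95 pos [ 470.5 -369.5  224.1] jaw-dir 86.13 deg  fingers [-0.     0.002 -1.   ] w 61.7 F [ 0.7  0.5 -0.9] j7 2.24 j1 0.52
```

```bash
python3 -m jog '-2 -10 0 0 0;0 0 -30 0 0;0 0 -25 0 0;0 0 -8 0 0;0 0 0 0 0';python3 -m jog '0 0 0 0 0'; python3 -c "
from h import *
tool()"
```

```text
t: 32.45
tool_pos: [0.4676, -0.3806, 0.1605]
tcp_rot: [0.055, 1.572, -0.052]
contact_force: [0.1, 0.2, -2.1]
width: 0.0618
t: 32.55
tool_pos: [0.4687, -0.3819, 0.1626]
tcp_rot: [0.053, 1.568, -0.055]
contact_force: [-0.5, -0.6, -1.5]
width: 0.0618
t 32.55 pos [ 468.7 -381.9  162.6] jaw-dir 86.05 deg  fingers [ 0.002 -0.001 -1.   ] w 61.8 F [-0.5 -0.6 -1.5] j7 2.27 j1 0.54
```

```bash
python3 -m jog '0 2 -6 0 0;0 0 -4 0 0;0 0 -2 0 0;0 0 0 0 0;0 0 0 0 0'; python3 -c "
from h import *
tool()"; python3 -m jog '0 0 -1.5 0 0;0 0 -1 0 0;0 0 0 0 0';python3 -c "
from h import *
tool()"
```

```text
t: 33.05
tool_pos: [0.4679, -0.3798, 0.1496]
tcp_rot: [0.055, 1.57, -0.055]
contact_force: [0.2, 0.5, -2.6]
width: 0.0616
t 33.05 pos [ 467.9 -379.8  149.6] jaw-dir 86.00 deg  fingers [ 0. -0. -1.] w 61.6 F [ 0.2  0.5 -2.6] j7 2.27 j1 0.54
t: 33.35
tool_pos: [0.4681, -0.38, 0.1489]
tcp_rot: [0.054, 1.569, -0.056]
contact_force: [-1.7, 1.5, 5.4]
width: 0.0618
t 33.35 pos [ 468.1 -380.   148.9] jaw-dir 86.00 deg  fingers [ 0.001 -0.001 -1.   ] w 61.8 F [-1.7  1.5  5.4] j7 2.27 j1 0.54
```

```bash
python3 -m jog '0 0 0 0 0.9;0 0 0 0 0.9;0 0 0 0 0.9;0 0 0 0 0.9';python3 -m jog '0 0 10 0 0.9;0 0 30 0 0.9;0 0 40 0 1;0 40 10 0 1;5 45 0 0 1';python3 -m jog '5 45 0 0 1;5 45 0 0 1;5 45 0 0 1;5 45 0 0 1;5 45 0 0 1';python3 -m jog '5 45 0 0 1;0 45 0 0 1;-5 45 0 0 1;0 45 0 0 1';python3 chk.py top9 4
```

```text
t: 33.75
tool_pos: [0.4678, -0.3797, 0.1469]
tcp_rot: [0.055, 1.57, -0.055]
contact_force: [-0.5, -0.4, 0.7]
width: 0.0832
t: 34.25
tool_pos: [0.4731, -0.297, 0.2403]
tcp_rot: [0.055, 1.564, -0.063]
contact_force: [1.5, -0.0, -0.1]
width: 0.0928
t: 34.75
tool_pos: [0.4981, -0.0679, 0.238]
tcp_rot: [0.055, 1.569, -0.055]
contact_force: [-0.3, 0.3, -0.0]
width: 0.0931
t: 35.15
tool_pos: [0.4974, 0.1121, 0.2379]
tcp_rot: [0.055, 1.569, -0.055]
contact_force: [1.6, 0.6, 1.0]
width: 0.0932
t 35.15 pos [497.4 112.1 237.9] jaw-dir 85.99 deg  fingers [ 0.001  0.    -1.   ] w 93.2 F [1.6 0.6 1. ] j7 1.29 j1 -0.35
top tin c [ 471.5 -379.4] size [103.9  62.5] ang(long) -3.5 z med 160.6 px [410. 193.] n 751
(array([ 471.49, -379.48,   -4.09]), 'moment ang', np.float64(-3.41), 'mean', array([ 470.8, -378.7]), 'n', 751)
can c [631.  271.3] size [63.2 60.9] ang(long) -9.3 z med 71.4 px [186. 145.] n 365
basket/tea c [430.6 401.7] size [190.7 152.7] ang(long) 5.8 z med 57.8 px [142. 210.] n 471
basket/tea c [410.1 401.1] size [96.5 61.3] ang(long) 3.9 z med 62.2 px [142. 218.] n 636
```

View pics/top9.png

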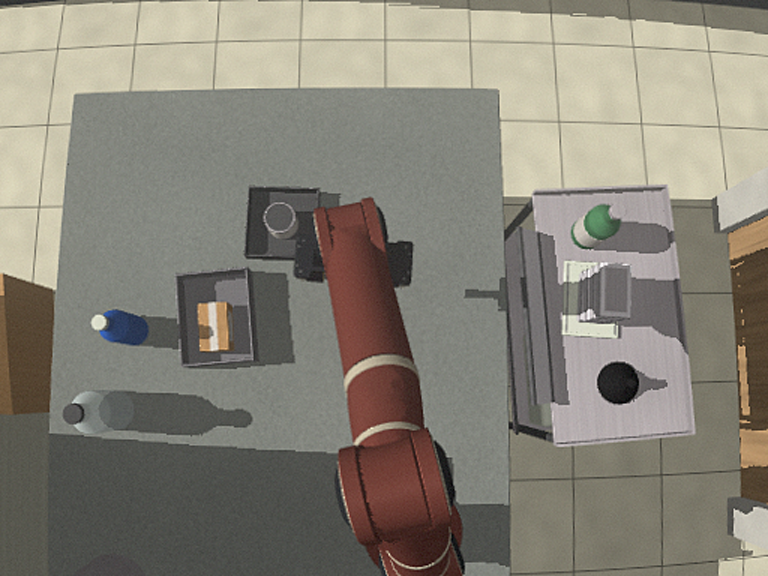

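The basket was knocked about 20 mm, so the tea is now at (410,401) with a yaw of about 4.5°. The column of four tins is square and centred at (471.5,-379.4). On to the tea.

```bash
python3 -m jog '-10 40 0 0.05 1;-10 45 0 0.05 1;-15 45 0 0.048 1;-15 45 0 0 1;-15 45 0 0 1'; python3 -m jog '-15 45 -10 0 1;-8 22 -30 0 1;0 0 -30 0 1;0 0 0 0 1;0 0 0 0 1'
cat > tea.py <<'E'
from meas import *
import sys
tag=sys.argv[1];tool();shot('top','t'+tag);shot('wrist','w'+tag)
for f,n in(('t','top'),('w','wrist')):
    p,T,im,d=load(f+tag,n);P=cloud(p,T,d);ok=np.isfinite(P[...,2])
    reg=ok&(P[...,0]>.27)&(P[...,0]<.56)&(P[...,1]>.25)&(P[...,1]<.52);rects(P,reg,.048,.07,100,n)
E
python3 tea.py 10
```

```text
t: 35.7
tool_pos: [0.4325, 0.3318, 0.2379]
tcp_rot: [-0.061, 1.569, 0.061]
contact_force: [1.3, -0.4, 0.2]
width: 0.0929
t: 36.2
tool_pos: [0.4106, 0.3967, 0.1677]
tcp_rot: [-0.061, 1.569, 0.06]
contact_force: [0.2, -0.8, -1.0]
width: 0.0929
t 36.20 pos [410.6 396.7 167.7] jaw-dir 94.41 deg  fingers [ 0.    -0.001 -1.   ] w 92.9 F [ 0.2 -0.8 -1. ] j7 0.86 j1 -0.83
top c [430.8 401.3] size [188.8 152.2] ang(long) 5.9 z med 58.5 px [154. 201.] n 276
top c [378.4 390.4] size [44.6 29.6] ang(long) 89.8 z med 61.9 px [146. 228.] n 103
wrist c [413.2 398.9] size [149.5 148.8] ang(long) -84.4 z med 59.8 px [257. 168.] n 2780
wrist c [413.3 401.3] size [96.3 60. ] ang(long) 4.8 z med 63.6 px [262. 194.] n 5678
wrist c [522.1 410.2] size [149.5  14.9] ang(long) -85.6 z med 58.2 px [260. 291.] n 1287
```

View pics/w10.png

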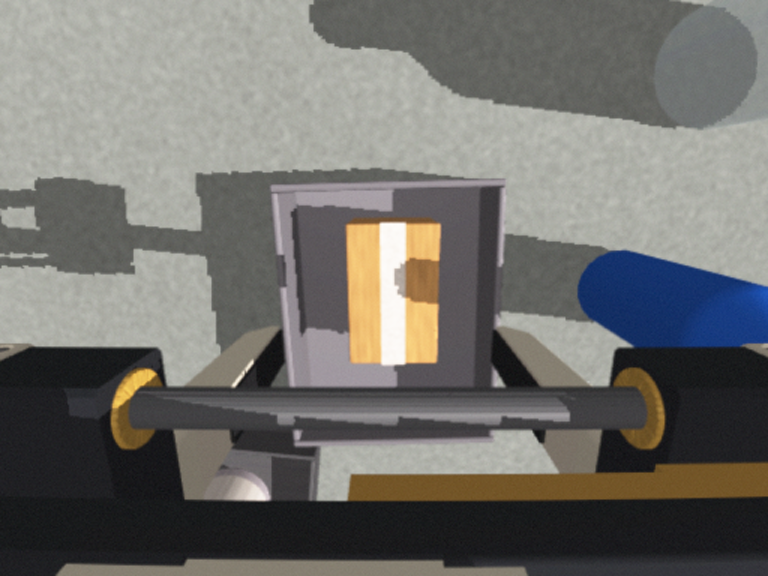

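```bash
python3 -m jog '-0.5 4 -30 0.005 0.88;0 0 -30 0 0.88;0 0 0 0 0.88;0 0 0 0 0.88';python3 -c "
from h import *
tool()"
```

```text
t: 36.7
tool_pos: [0.4104, 0.4014, 0.1085]
tcp_rot: [-0.064, 1.568, 0.065]
contact_force: [0.5, -0.1, 0.6]
width: 0.0818
t 36.70 pos [410.4 401.4 108.5] jaw-dir 94.70 deg  fingers [ 0.001  0.001 -1.   ] w 81.8 F [ 0.5 -0.1  0.6] j7 0.86 j1 -0.83
```

```bash
python3 -m jog '0 0 -25 0 0.88;0 0 -20 0 0.88;0 0 -12 0 0.88;0 0 -6 0 0.88;0 0 0 0 0.88';python3 -c "
from h import *
tool()"; python3 -m jog '0 0 0 0 0;0 0 0 0 0;0 0 0 0 0;0 0 0 0 0;0 0 0 0 0' 20;python3 -c "
from h import *
tool()"
```

```text
t: 37.2
tool_pos: [0.4097, 0.4016, 0.0445]
tcp_rot: [-0.065, 1.569, 0.066]
contact_force: [-0.2, -0.7, 0.1]
width: 0.082
t 37.20 pos [409.7 401.6  44.5] jaw-dir 94.76 deg  fingers [ 0.001  0.    -1.   ] w 82.0 F [-0.2 -0.7  0.1] j7 0.86 j1 -0.82
t: 37.7
tool_pos: [0.4096, 0.4015, 0.0447]
tcp_rot: [-0.065, 1.569, 0.066]
contact_force: [-0.1, -0.5, 5.4]
width: 0.0599
t 37.70 pos [409.6 401.5  44.7] jaw-dir 94.77 deg  fingers [ 0.001  0.    -1.   ] w 59.9 F [-0.1 -0.5  5.4] j7 0.86 j1 -0.82
```

```bash
python3 -m jog '0 0 15 0 0;0 0 30 0 0;0 0 40 0 0;0 0 40 0 0;0 0 40 0 0' 30;python3 -m jog '0 0 40 0 0;0 0 20 0 0;0 0 0 0 0';python3 -c "
from h import *
tool();shot('wrist','w11')"
```

```text
t: 38.2
tool_pos: [0.4086, 0.4008, 0.2098]
tcp_rot: [-0.067, 1.571, 0.065]
contact_force: [0.8, 0.8, -2.6]
width: 0.0599
t: 38.5
tool_pos: [0.4103, 0.4025, 0.2719]
tcp_rot: [-0.062, 1.565, 0.069]
contact_force: [-0.1, 0.0, -1.9]
width: 0.0595
t 38.50 pos [410.3 402.5 271.9] jaw-dir 94.77 deg  fingers [ 0.004  0.005 -1.   ] w 59.5 F [-0.1  0.  -1.9] j7 0.86 j1 -0.83
```

View pics/w11.png

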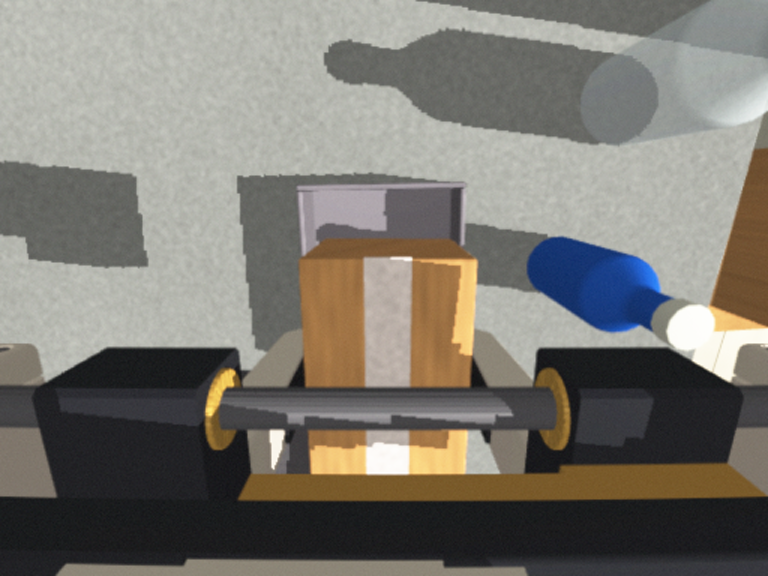

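```bash
python3 -m jog '18 -35 0 0 0;18 -40 0 -0.03 0;18 -40 0 -0.03 0;18 -40 0 -0.03 0;18 -40 0 -0.03 0';python3 -m jog '0 -40 0 -0.03 0;0 -40 0 0 0;0 -40 0 0 0;0 -40 0 0 0;0 -40 0 0 0';python3 -m jog '0 -40 0 0 0;0 -40 0 0 0;0 -40 0 0 0;0 -40 0 0 0;0 -40 0 0 0';python3 -m jog '-5 -40 0 0 0;-5 -40 0 0 0;-5 -35 0 0 0;-5 -20 0 0 0;0 0 0 0 0';python3 -c "
from h import *
tool()"
```

```text
t: 39.05
tool_pos: [0.4983, 0.2042, 0.2662]
tcp_rot: [0.028, 1.576, -0.032]
contact_force: [1.1, -0.7, -1.9]
width: 0.0596
t: 39.55
tool_pos: [0.4975, 0.0048, 0.2664]
tcp_rot: [0.052, 1.576, -0.053]
contact_force: [0.4, -0.7, -1.8]
width: 0.0599
t: 40.05
tool_pos: [0.4977, -0.1945, 0.2662]
tcp_rot: [0.054, 1.576, -0.051]
contact_force: [0.2, 0.4, -1.6]
width: 0.0597
t: 40.55
tool_pos: [0.4758, -0.3323, 0.266]
tcp_rot: [0.058, 1.576, -0.059]
contact_force: [-1.0, 0.5, -3.8]
width: 0.0598
t 40.55 pos [ 475.8 -332.3  266. ] jaw-dir 85.75 deg  fingers [-0.006 -0.    -1.   ] w 59.8 F [-1.   0.5 -3.8] j7 2.18 j1 0.42
```

```bash
python3 -m jog '-3 -25 0 0 0;-2 -20 0 0 0;0 0 0 0 0;0 0 0 0 0';python3 -c "
from h import *
tool();shot('wrist','w12')"
```

```text
t: 40.95
tool_pos: [0.4743, -0.3715, 0.2672]
tcp_rot: [0.055, 1.573, -0.049]
contact_force: [-1.2, 1.1, -1.5]
width: 0.0602
t 40.95 pos [ 474.3 -371.5  267.2] jaw-dir 86.23 deg  fingers [-0.002  0.004 -1.   ] w 60.2 F [-1.2  1.1 -1.5] j7 2.25 j1 0.49
```

View pics/w12.png

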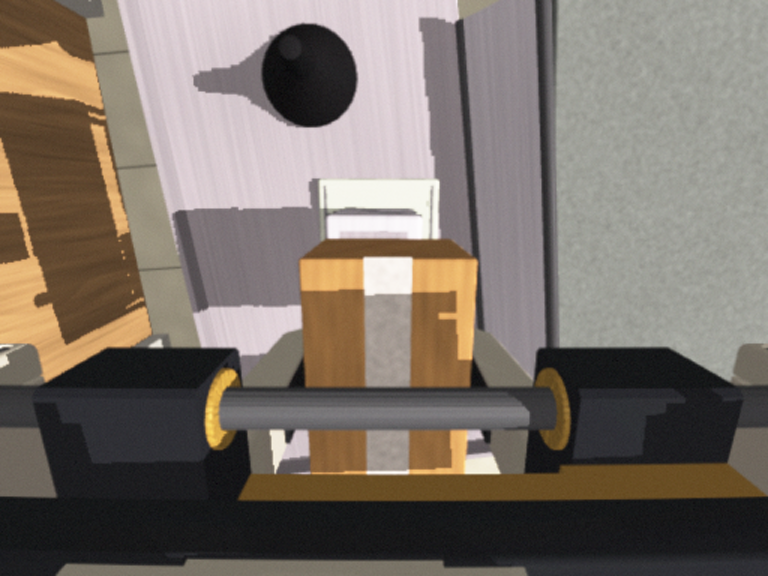

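```bash
python3 -m jog '-4 -8 -10 0 0;0 0 -22 0 0;0 0 -15 0 0;0 0 -5 0 0;0 0 0 0 0';python3 -m jog '0 0 0 0 0'; python3 -c "
from h import *
tool()"
```

```text
t: 41.5
tool_pos: [0.47, -0.3808, 0.2159]
tcp_rot: [0.053, 1.572, -0.051]
contact_force: [0.3, -0.6, -1.8]
width: 0.06
t: 41.6
tool_pos: [0.4707, -0.3817, 0.2176]
tcp_rot: [0.052, 1.569, -0.053]
contact_force: [0.0, 0.3, -2.3]
width: 0.0598
t 41.60 pos [ 470.7 -381.7  217.6] jaw-dir 86.20 deg  fingers [ 0.001 -0.001 -1.   ] w 59.8 F [ 0.   0.3 -2.3] j7 2.28 j1 0.51
```

```bash
python3 -m jog '-0.5 1.5 -6 0 0;0 0 -5 0 0;0 0 -3 0 0;0 0 0 0 0;0 0 0 0 0'; python3 -c "
from h import *
tool()"; python3 -m jog '0 0 -1.5 0 0;0 0 -1 0 0;0 0 0 0 0';python3 -c "
from h import *
tool()"
```

```text
t: 42.1
tool_pos: [0.4698, -0.3802, 0.203]
tcp_rot: [0.052, 1.57, -0.053]
contact_force: [0.1, 0.6, -2.5]
width: 0.0599
t 42.10 pos [ 469.8 -380.2  203. ] jaw-dir 86.17 deg  fingers [-0. -0. -1.] w 59.9 F [ 0.1  0.6 -2.5] j7 2.28 j1 0.51
t: 42.4
tool_pos: [0.4702, -0.3805, 0.2017]
tcp_rot: [0.052, 1.569, -0.053]
contact_force: [-1.2, 0.1, 4.4]
width: 0.0595
t 42.40 pos [ 470.2 -380.5  201.7] jaw-dir 86.17 deg  fingers [ 0.001 -0.001 -1.   ] w 59.5 F [-1.2  0.1  4.4] j7 2.28 j1 0.51
```

```bash
python3 -m jog '0 0 0 0 0.85;0 0 0 0 0.85;0 0 0 0 0.85;0 0 0 0 0.85';python3 -m jog '0 0 10 0 0.9;0 0 30 0 0.9;0 0 30 0 1;0 20 10 0 1;0 45 0 0 1';python3 -m jog '0 45 0 0 0.5;0 45 0 0 0;0 45 0 0 0;0 45 0 0 0;0 20 0 0 0'
cat > fin.py <<'E'
from meas import *
import sys
tag=sys.argv[1];tool();shot('top',tag);shot('scene','s'+tag)
p,T,im,d=load(tag,'top');P=cloud(p,T,d);ok=np.isfinite(P[...,2])
tr=ok&(P[...,1]<-.3)&(P[...,0]>.38)&(P[...,0]<.56)
rects(P,tr,.21,.23,40,'tea')
m=tr&(P[...,2]>.21)&(P[...,2]<.23);print(fitrect(P,m,95,59))
rects(P,ok&(P[...,0]>.55)&(P[...,1]>.2),.05,.12,40,'can')
pts=P[ok&(P[...,1]>-.33)&(P[...,1]<-.19)]
for s in (.3,.35,.4,.45,.5,.55):
    q=pts[abs(pts[:,0]-s)<.01];
    if len(q)>5:k=q[q[:,2]>q[:,2].max()-.004];print(s,q[:,2].max().round(4),k[:,1].mean().round(4))
save('s'+tag+'z.png',np.load('pics/s%s.npz'%tag)['im'][90:290,60:340],2.7)
E
python3 fin.py f1
```

```text
t: 42.8
tool_pos: [0.4698, -0.3801, 0.2003]
tcp_rot: [0.052, 1.57, -0.052]
contact_force: [0.7, -0.3, -0.7]
width: 0.0789
t: 43.3
tool_pos: [0.4696, -0.3196, 0.2835]
tcp_rot: [0.053, 1.565, -0.063]
contact_force: [0.5, 1.1, -1.2]
width: 0.093
t: 43.8
tool_pos: [0.4701, -0.1102, 0.2814]
tcp_rot: [0.049, 1.569, -0.046]
contact_force: [0.4, -0.4, -0.7]
width: 0.0572
t 43.80 pos [ 470.1 -110.2  281.4] jaw-dir 86.54 deg  fingers [ 0.001  0.002 -1.   ] w 57.2 F [ 0.4 -0.4 -0.7] j7 1.77 j1 0.05
tea c [ 471.4 -380.7] size [96.3 64.5] ang(long) -3.8 z med 218.9 px [417. 190.] n 790
(array([ 471.26, -379.3 ,   -3.65]), 'moment ang', np.float64(-3.79), 'mean', array([ 470.9, -378.4]), 'n', 790)
can c [630.7 271.4] size [63.4 62.6] ang(long) -10.1 z med 71.4 px [186. 145.] n 362
0.3 0.0224 -0.2783
0.35 0.0133 -0.2848
0.4 0.0176 -0.3199
0.45 0.3887 -0.2023
0.5 0.0148 -0.3257
0.55 0.0086 -0.3271
```

View pics/sf1z.png

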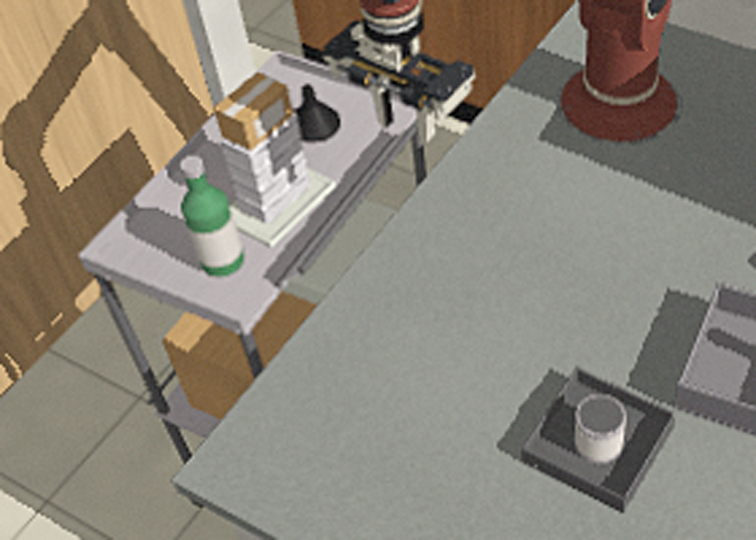

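View pics/f1.png

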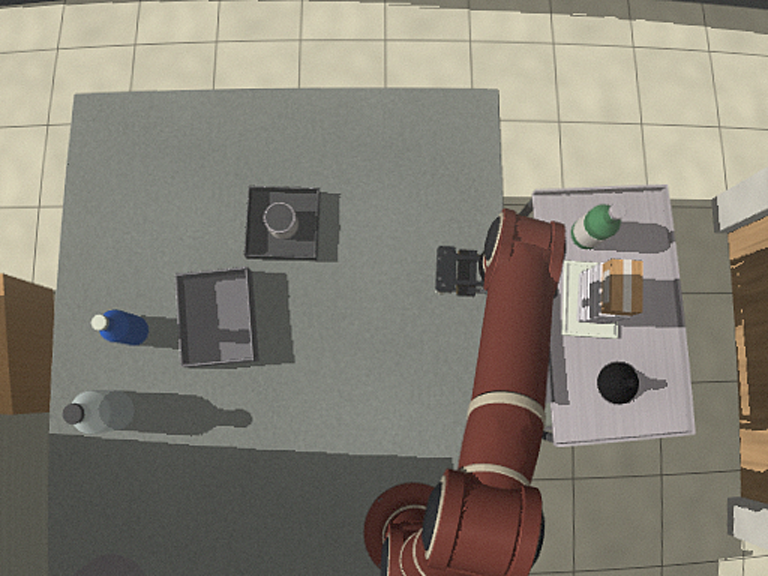

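The column and tea are placed well: the tea is at (471.3,-379.3), -3.7°, against the lid at (472,-379), -4°. For the gate, I'll turn the gripper 90° so its slim side faces the column, close the fingers and come down on the counter side of the bar.

```bash
python3 -m jog '-6 -10 0 -0.145 0;-6 -10 0 -0.145 0;-6 -10 0 -0.145 0;-6 -10 0 -0.145 0;-6 -10 0 -0.145 0';python3 -m jog '0 0 0 -0.145 0;0 0 0 -0.145 0;0 0 0 -0.145 0;0 0 0 -0.145 0;0 0 0 -0.145 0';python3 -m jog '0 0 -40 0 0;0 0 -40 0 0;0 0 -20 0 0;0 0 0 0 0;0 0 0 0 0';python3 - <<'E'
from meas import *
tool();shot('wrist','w13')
p,T,im,d=load('w13','wrist');P=cloud(p,T,d);ok=np.isfinite(P[...,2])
m=ok&(P[...,1]<-.18)&(P[...,1]>-.31)&(P[...,2]<.12)
pts=P[m]
for s in np.arange(.28,.6,.04):
    q=pts[abs(pts[:,0]-s)<.01]
    if len(q)>20:k=q[q[:,2]>q[:,2].max()-.004];print(s.round(2),q[:,2].max().round(4),k[:,1].mean().round(4))
E
```

```text
t: 44.4
tool_pos: [0.4394, -0.1676, 0.2812]
tcp_rot: [0.625, 1.477, -0.626]
contact_force: [0.1, -0.4, -0.0]
width: 0.0093
t: 44.9
tool_pos: [0.4396, -0.1672, 0.2812]
tcp_rot: [1.175, 1.229, -1.176]
contact_force: [0.2, 0.4, 0.7]
width: 0.0006
t: 45.4
tool_pos: [0.4402, -0.1668, 0.1813]
tcp_rot: [1.17, 1.232, -1.171]
contact_force: [-0.7, -0.2, -0.1]
width: 0.0006
t 45.40 pos [ 440.2 -166.8  181.3] jaw-dir 2.98 deg  fingers [ 0.001 -0.001 -1.   ] w 0.6 F [-0.7 -0.2 -0.1] j7 0.68 j1 -0.02
0.28 0.0727 -0.2337
0.32 0.0727 -0.2311
0.36 0.003 -0.1891
0.4 0.0021 -0.1893
0.44 0.0025 -0.1892
0.48 0.0024 -0.1891
0.52 0.0023 -0.1893
0.56 0.0729 -0.2173
```

View pics/w13.png

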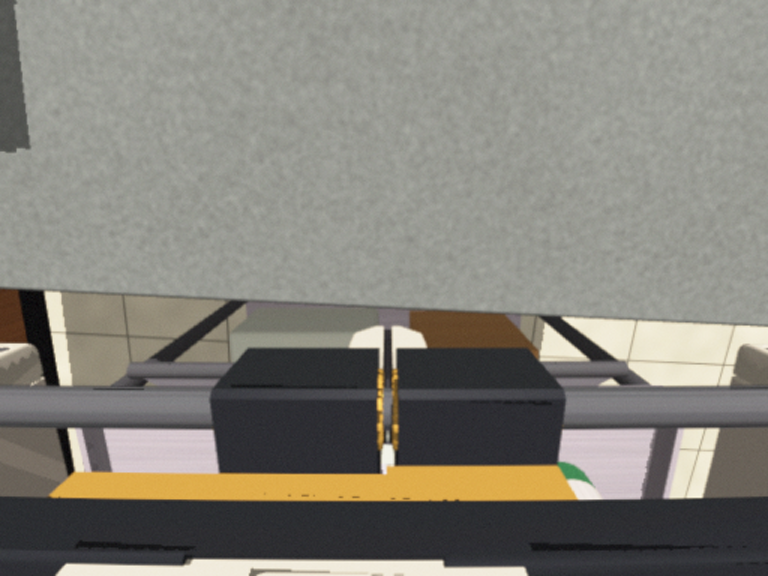

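```bash
python3 -m jog '0 0 -40 0 0;0 0 -40 0 0;0 0 -20 0 0;0 0 -9 0 0;0 0 0 0 0';python3 -m jog '0 -20 0 0 0;0 -15 0 0 0;0 0 0 0 0';python3 -c "
from h import *
tool()"
```

```text
t: 45.95
tool_pos: [0.4404, -0.1657, 0.0719]
tcp_rot: [1.17, 1.233, -1.169]
contact_force: [1.2, 0.4, 0.4]
width: 0.0004
t: 46.25
tool_pos: [0.4412, -0.2034, 0.0737]
tcp_rot: [1.171, 1.226, -1.17]
contact_force: [0.2, 0.1, -0.4]
width: 0.0004
t 46.25 pos [ 441.2 -203.4   73.7] jaw-dir 2.90 deg  fingers [ 0.005 -0.004 -1.   ] w 0.4 F [ 0.2  0.1 -0.4] j7 0.86 j1 0.16
```

```bash
python3 -m jog '0 -8 0 0 0;0 -8 0 0 0;0 -8 0 0 0;0 0 0 0 0';python3 -c "
from h import *
tool()";python3 -m jog '0 -8 0 0 0;0 -8 0 0 0;0 -6 0 0 0;0 0 0 0 0';python3 -c "
from h import *
tool()"
```

```text
t: 46.65
tool_pos: [0.4401, -0.212, 0.072]
tcp_rot: [1.177, 1.257, -1.156]
contact_force: [-0.0, 17.8, 14.3]
width: 0.0006
t 46.65 pos [ 440.1 -212.    72. ] jaw-dir 3.55 deg  fingers [-0.005  0.021 -1.   ] w 0.6 F [-0.  17.8 14.3] j7 0.90 j1 0.20
t: 47.05
tool_pos: [0.4403, -0.2423, 0.0721]
tcp_rot: [1.171, 1.241, -1.164]
contact_force: [-0.2, 6.1, 3.8]
width: 0.0002
t 47.05 pos [ 440.3 -242.3   72.1] jaw-dir 3.29 deg  fingers [-0.     0.006 -1.   ] w 0.2 F [-0.2  6.1  3.8] j7 0.92 j1 0.24
```

```bash
python3 -m jog '0 -5 0 0 0;0 -5 0 0 0;0 0 0 0 0';python3 -c "
from h import *
tool()";python3 -m jog '0 -3 0 0 0;0 -3 0 0 0;0 0 0 0 0;0 0 0 0 0';python3 -c "
from h import *
tool()"
```

```text
t: 47.35
tool_pos: [0.4403, -0.2538, 0.072]
tcp_rot: [1.171, 1.238, -1.166]
contact_force: [1.5, 4.9, 2.7]
width: 0.0005
t 47.35 pos [ 440.3 -253.8   72. ] jaw-dir 3.21 deg  fingers [-0.     0.004 -1.   ] w 0.5 F [1.5 4.9 2.7] j7 0.94 j1 0.26
t: 47.75
tool_pos: [0.4403, -0.2616, 0.0717]
tcp_rot: [1.169, 1.235, -1.168]
contact_force: [0.7, 3.6, 3.6]
width: 0.0004
t 47.75 pos [ 440.3 -261.6   71.7] jaw-dir 3.13 deg  fingers [ 0.001  0.001 -1.   ] w 0.4 F [0.7 3.6 3.6] j7 0.94 j1 0.27
```

```bash
python3 -m jog '0 -2 0 0 0;0 -2 0 0 0;0 0 0 0 0';python3 -m jog '0 -2 0 0 0;0 -2 0 0 0;0 0 0 0 0';python3 -c "
from h import *
tool()"
```

```text
t: 48.05
tool_pos: [0.4401, -0.2642, 0.0715]
tcp_rot: [1.171, 1.238, -1.167]
contact_force: [1.1, 6.5, 3.9]
width: 0.0004
t: 48.35
tool_pos: [0.44, -0.2643, 0.0715]
tcp_rot: [1.174, 1.245, -1.163]
contact_force: [1.4, 14.0, 9.0]
width: 0.0007
t 48.35 pos [ 440.  -264.3   71.5] jaw-dir 3.29 deg  fingers [-0.002  0.011 -1.   ] w 0.7 F [ 1.4 14.   9. ] j7 0.95 j1 0.29
```

The tool stops at y = -264.3 while the force rises to 14 N, so the gate is on its stop. One light extra press, then I'll back off and check.

```bash
python3 -m jog '0 -2 0 0 0;0 0 0 0 0';python3 -m jog '0 4 0 0 0;0 4 0 0 0;0 10 0 0 0;0 30 0 0 0;0 40 0 0 0';python3 -m jog '0 20 40 0 0;0 30 40 0 0;0 40 30 0 0;10 40 0 0 0;10 40 0 0 0';python3 -m jog '10 40 0 0 0;10 40 0 0 0;10 40 0 0 0;0 0 0 0 0'
cat >> fin.py <<'E'
pts=P[ok&(P[...,1]<-.15)&(P[...,1]>-.33)]
for s in (.3,.34,.38,.42,.46,.5,.54,.58):
    q=pts[(abs(pts[:,0]-s)<.01)&(pts[:,2]<.12)];k=q[q[:,2]>q[:,2].max()-.004];print('bar',s,q[:,2].max().round(4),k[:,1].mean().round(4))
for n in('gate_bar','gate_hinge'):
    for c in('top','scene'):
        pp,TT=campose(c);r=landmark_of(c,n);print(n,c,[(np.round(x['location'],1),round(x['confidence'],2),on_plane(pp,TT,x['location'],.085 if n=='gate_bar' else .005)[0].round(3)) for x in r[:2]])
E
python3 fin.py f2
```

```text
t: 48.55
tool_pos: [0.44, -0.2643, 0.0714]
tcp_rot: [1.175, 1.249, -1.161]
contact_force: [1.3, 16.4, 12.4]
width: 0.0003
t: 49.05
tool_pos: [0.4397, -0.1873, 0.0717]
tcp_rot: [1.171, 1.227, -1.175]
contact_force: [1.3, 0.6, 0.1]
width: 0.0002
t: 49.55
tool_pos: [0.4608, -0.0142, 0.1829]
tcp_rot: [1.172, 1.228, -1.169]
contact_force: [0.6, 0.7, 0.3]
width: 0.0007
t: 49.95
tool_pos: [0.4912, 0.1119, 0.1809]
tcp_rot: [1.164, 1.238, -1.16]
contact_force: [0.1, 0.2, -0.3]
width: 0.0004
t 49.95 pos [491.2 111.9 180.9] jaw-dir 3.63 deg  fingers [ 0.002  0.002 -1.   ] w 0.4 F [ 0.1  0.2 -0.3] j7 0.13 j1 -0.60
tea c [ 471.7 -379.3] size [96.4 64.5] ang(long) -3.9 z med 218.9 px [417. 190.] n 781
(array([ 471.57, -379.28,   -3.97]), 'moment ang', np.float64(-3.74), 'mean', array([ 470.8, -378.5]), 'n', 781)
can c [630.9 271.3] size [63.2 61.1] ang(long) -9.4 z med 71.2 px [186. 145.] n 360
0.3 0.0965 -0.2859
0.35 0.0925 -0.283
0.4 0.0936 -0.28
0.45 0.0934 -0.2777
0.5 0.0928 -0.2742
0.55 0.0932 -0.2717
bar 0.3 0.0965 -0.2859
bar 0.34 0.093 -0.2845
bar 0.38 0.0957 -0.2821
bar 0.42 0.093 -0.2803
bar 0.46 0.0945 -0.2756
bar 0.5 0.0928 -0.2742
bar 0.54 0.0951 -0.2734
bar 0.58 0.0925 -0.2694
gate_bar top [(array([413.2, 252.3]), 0.75, array([ 0.304, -0.408,  0.085])), (array([372. , 207.1]), 0.64, array([ 0.439, -0.286,  0.085]))]
gate_bar scene [(array([184. , 153.2]), 0.56, array([ 0.441, -0.274,  0.085]))]
gate_hinge top [(array([357.8, 206.4]), 0.76, array([ 0.45 , -0.263,  0.005]))]
gate_hinge scene [(array([185.5, 165.8]), 0.91, array([ 0.439, -0.281,  0.005]))]
```

View pics/sf2z.png

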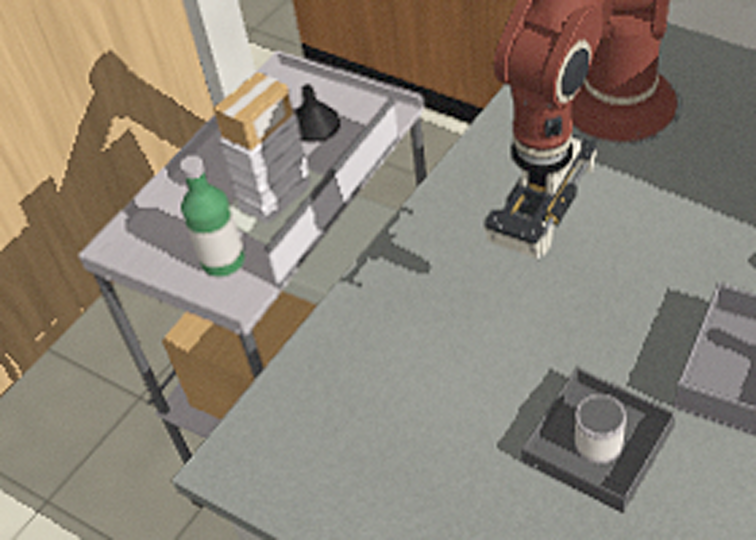

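View pics/f2.png

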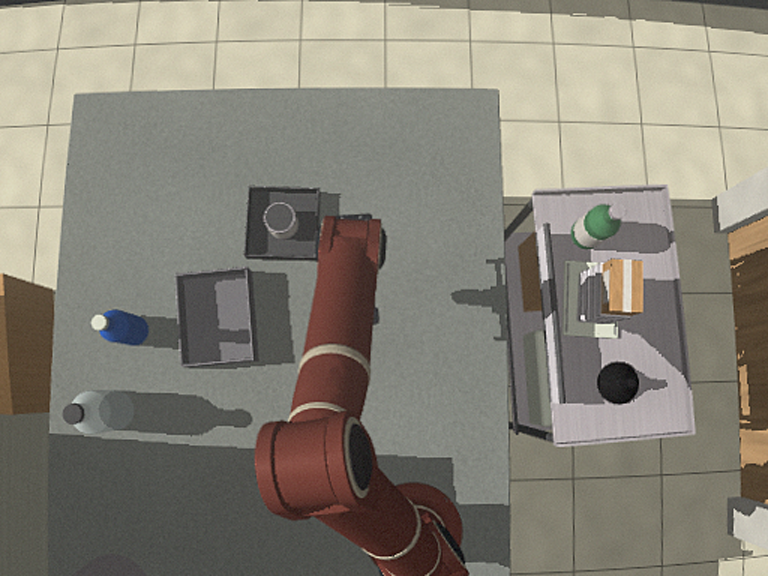

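Everything checks out: the gate bar's top is at 93 mm and the gate is at its stop. The column and tea haven't moved, the can is standing, and the arm is clear. Handing in.

```bash
python3 -c "
from h import *
tool();print(ctrl.hand_in())"
```

```text
t 50.25 pos [489.8 103.6 181.7] jaw-dir 2.88 deg  fingers [ 0.    -0.001 -1.   ] w 0.3 F [-0.7 -0.9  0.7] j7 0.13 j1 -0.60
the job is handed in; nothing more can be done
None
```

The trolley is loaded as asked and in the order asked. I handed the job in at 50 s with the arm clear of everything; no verdict was reported.

- **Can:** it stands upright in the recycling tray, about 2 mm from the tray's centre. I let go a few millimetres above the tray floor, and it settled upright.
- **Tins:** all four tins present are in one column on the crate lid. Each was measured from above after placing. Centres are within about 2 mm of the lid's centre (472, -379 mm), and angles within about 1.5° of the lid's -4°. The first tin is about 2 mm further out than the rest.
- **Tea carton:** it sits on top of the column at (471.6, -379.3) mm and -4.0°. The basket was knocked about 20 mm aside during the run, so I measured it again before lifting the carton out.
- **Gate:** I pushed the bar until it stopped moving while the force rose to 16 N. Its top edge is now 93 mm above the deck, against 91 mm expected when fully upright.

**Disagreements in the checks:**
- The wrist camera read x about 3 mm higher than the top camera throughout. I corrected for this from the measured placings.
- One network report put the gate bar on the funnel at 0.75 confidence. I discarded it because the depth readings and the scene camera both showed the bar upright.

I did not touch the two listed bottles, the funnel, or an unlisted clear bottle beside the gripper's starting position.

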